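Fit the retaining ring on the mixer spindle and set its status wheel

TASK

The brass retaining ring is sitting loose on the step at the top of the tube mixer's spindle. Take the red-handled ring pliers, spread the ring with them (never with your fingers) and slide it down the spindle until it lies flat on the dark collar, then let it snap shut into the groove there and lay the pliers back on their grey rest as they lay before. Last, roll the mixer's status wheel by its ridges, its top going away from the mixer's front, until the orange ridge stands straight up between the two white marks, and leave the other things on the bench where they are.

Things in the scene. Friction and masses are not known exactly. Their poses are not given: they have to be found in the camera images.
- mixer: White tube mixer, fixed to the bench. Origin on the bench under the spindle axis; x points from its front end (with the status wheel) to its back, z up. Base 183 x 130 mm, x=-125 to +58 mm, top 30 mm above the bench; fixed aluminium carousel disc of radius 55 mm, top at z=44.
- groove (a point): On the spindle axis at the groove's lower edge = top face of the dark collar (radius 17 mm), 60 mm above the bench. The groove (floor radius 12.4 mm) reaches up from there to z=68.
- step (a point): On the spindle axis at the flat step where the ring starts, 86 mm above the bench. Below it the shaft land, radius 15 mm, z=68 to 86; above it the nose, radius 11 mm, up to z=96.
- ring: Brass external retaining ring, 5 mm thick, about 47 x 40 mm, loose, 26 g. Origin: bore centre on the underside; x points from the gap to the closed back, z up. It starts on the step round the nose, gap toward the mixer's front (up to 0.12 rad askew). Arms hinge at the back (x=+18.5, y=+-5 mm); inner radius at rest 13 mm. Let go at collar height it snaps shut into the groove.
- ring_gap (a point): Middle of the ring's gap, at the ring's x=-20 mm, on its underside. Either side of it stands an arm's straight lug: flat inner face at y=+-8 mm, lug 5 mm wide, from x=-13 to -26 mm in the ring's frame. Pushing the lugs apart takes 2 N each to start, 4 N when wide.
- ring_left (a joint): Spread of the ring's +y arm: 0 at rest, grows as it opens (rad), limit 0.45; sprung shut. With both arms at 0.17 or more the ring passes over the shaft land.
- ring_right (a joint): Spread of the ring's -y arm, as ring_left.
- pliers: Ring pliers with red handles, 165 mm long, 115 g, lying flat on the rest. Origin: the pivot, at mid height of the handles; x points from handles to tips, z up. Handles are sprung open: up to 7 N a side only holds them, 18 N or more squeezes them to the stop, also with the ring; squeezing spreads the tips. Centre of mass at x=-52 mm.
- pliers_grip (a point): Where to grip: midway between the handles' round upright bulges, at the pliers' x=-60 mm, z=0. Bulges 18 mm tall (z=-9 to +9 mm), 60 mm over their outer faces at rest, 38 mm when squeezed to the stop; fingers close along the pliers' y.
- pliers_tips (a point): Midway between the tips, at the pliers' x=+58 mm, z=-20 mm: height of the flat underside of the pushing shoulders, which press on the lugs from above. Below them two round pins 4.8 mm thick, 9 mm long, point down into the ring's gap: outer faces at y=+-5.3 mm at rest, +-16 mm at full squeeze (ring arms then about 0.22 rad).
- pliers_left (a joint): Squeeze of the pliers' left lever: 0 at rest (tips together), 0.187 rad at the stop (tips apart); the right lever mirrors it.
- rest: Grey tool rest fixed to the bench: two cross bars 64 mm wide, 16 mm long, tops 30 mm above the bench, at x=0 and x=-94 mm; a 6 mm plate between them. Origin on the bench under the front bar. The pliers lie with their pivot over the origin, 37 mm above the bench, x axes alike.
- status_wheel (a joint): Angle of the status wheel (rad): 0 when the orange ridge stands straight up; negative while it is on the front side; rolling the top away from the mixer's front (towards the spindle) makes it grow. Starts at -1.65 to -1.2 (orange ridge low at the front, maybe hidden in the slot); stays where it is left (friction about 1.5 N at a ridge).
- wheel_axis (a point): Centre of the status wheel, 22 mm above the bench, at the mixer's x=-95 mm, axle along its y. Wheel 26 mm wide, hub radius 14 mm, six ridges 4 mm thick reach radius 28 mm, 60 degrees apart, one orange, five grey. Grey cheeks beside it rise to 36 mm above the bench, each with a white mark on top.
- timer: Bystander: white timer, 62x62x19 mm.
- petri_dish: Bystander: petri dish, 59 mm across, 14 mm high.
- amber_bottle: Bystander: small amber bottle, 34 mm across, 64 mm high.
- marker: Bystander: black and white marker pen, 135 mm long, 17 mm thick.
- label_roll: Bystander: roll of labels lying flat, 60 mm across, 26 mm high.

How it is judged:
By the outcome, as a careful person would: the job done as asked, in the order asked, and still so for the second after the job is handed in, with the robot touching nothing.
It also fails if it takes over 67 s, if anything falls off the work surface, if the arm or the gripper's body presses on something with over 40 N, if the wrist force passes 120 N, or if a joint passes its speed limit or range.

ROBOT

A 6-joint arm with a two-finger parallel gripper is mounted at the origin on a cart in front of the work surface, level with it; the furniture and walls round the work are solid. World frame = base frame: x ahead of the robot, y to its left, z up, the work surface at z = 0. Lengths are in m, angles in degrees, forces in N, time in s.
With the tool pointing down it reaches from about 0.35 to 0.875 m from the base axis. Payload 4.2 kg.
Tool frame: the origin (TCP) lies on the centre line of the jaws, within the pads' length; the fingertips stand 19 mm ahead of it and the grasp point (between the pads) is the TCP; z points along the fingers, y is the line along which they close (so a half turn about z gives the same grasp; the last joint's range is limited). The gripper opens to 87 mm and grips with 3 to 60 N. Pads are 19 mm wide; open, the fingers measure 117 mm over their backs; the gripper's body (75 mm by 190 mm) begins 51 mm behind the grasp point.
Start: joints at [91.994, 22.042, 0.453, 0, -68.411, -14.817], TCP at [0.139, 0.609, 0.242] pointing down, gripper open.
Joint ranges: [-179.83, 179.83], [-69.29, 118.12], [-61.27, 80.66], [-181.25, 117.63], [-171.15, -9.14], [-177.46, 177.46]. Speed limits (degrees/s): [159.86, 159.86, 180, 180, 180, 180].

INTERFACE

Orientations are given as a 3x3 rotation matrix whose columns are the frame's x, y, z axes.
In Python, from station import sense, capture, finish_job, search_frame, masks_of gives the robot as it stands.
- The arm moves only by the tool drive_tool, never from a script. Its argument "rows" is a list of rows, each a list of 7 numbers: the opening in per cent of the stroke, from 0 (shut) to 100 (fully open), then the shift along the world's x, y, z in mm, then the turn, a rotation vector about the world's x, y, z in rad. In form: [[fingers, dx, dy, dz, wx, wy, wz], ...]. A call has 1 to 5 rows; each row shifts and turns the commanded pose from where the row before left it; what a row does not reach is not made up. A row lasts 1/12 s, in which the tool goes at most 41.7 mm and 7.16 degrees, less where a joint would pass 70% of its speed; a pose out of reach is approached as far as the arm can. A call is refused whole if a number of a shift passes 41.7 or a number of a turn 0.125, either way. A call with a gripper value outside its range is refused whole. The fingers move at their own pace and stop on an object; the grip force is fixed at half the most. Time passes only in rows, so rows that do not move let the fingers close. It gives the time, the measured TCP pose, the force, the opening and the grip force at its end, in the units of the state.
- sense(): the state, without advancing time (a new reading comes with each control period).
- capture(name): name is "scene" or "top"; returns a dict with "frame" (480x640x3 uint8, red, green, blue), "z_map" (480x640 float32, m along the optical axis (not along the pixel's ray), 0 where there is no reading), "fx", "fy", "cx", "cy" (pixels), "R" (3x3) and "t" (3): a world point X has camera coordinates R X + t. Camera axes: x right, y down, z forward; pixel columns grow to the right and rows downward; lengths in m; the calibration is good to about 2 mm. A picture is of the moment at which its call begins.
- finish_job(): hands the job in; it is judged then, once.
Trained networks look in a picture, given as the dict that the camera call returned (one of the last four; its "shot" number tells which), for a name from the list of things; names that differ only in an ending like _2 or _b are one class to them, and where a whole thing is asked for, a point or a joint stands for the part that bears it (a point fixed in the world has none). Each returns a list of dicts, best first, with "p" (0 to 1); they miss things now and then, are a little off and sometimes report something else, mostly with a low value. They report only what shows in the picture. A call takes as long as a camera call.
- search_frame(label, picture): "xy" ([column, row] in pixels, amid what is visible of it).
- masks_of(label, picture): "region" (480x640 bool, what is visible of it) and "xy" ([column, row] in pixels, amid what is visible of it).
The state is a dict: "time_s": time; "joints": joint angles; "joint_velocities": joint speeds; "effort": joint torques, N m; "tcp_pos": TCP position; "ee_rot": TCP orientation; "wrist_force": force on the tool from outside, world axes, zero at the start; "moment": the same for the moment, N m; "gripper_width": opening from 0.0 (shut) to 1.0 (fully open); "gripper_force": force on a finger pad.
Only numpy, scipy, OpenCV 4.12 (cv2) and the standard library are available. Lean on these libraries where they do the work, as an engineer would, in place of code of your own. Each camera call takes 0.05 s, during which the arm holds its last target. There are 200 camera calls.

## Working session

There is one attempt and no reset: what is moved stays moved. The work goes in short steps, Python scripts to look and compute and a tool call to move; the robot and the scene stay as the last step left them, time stands still between calls to the robot, and variables do not carry over. Pictures are saved under pics/ and viewed, at most 10 in all, crops included, and the job is handed in when it is done.

Besides the shell and the picture viewer there is one more tool, called by a JSON object that holds its "name" and its "arguments". drive_tool: Moves the arm, as the interface text tells. Its arguments: {"type":"object","properties":{"rows":{"type":"array"}},"required":["rows"]}

```bash
mkdir -p pics; cat > h.py <<'E'
import numpy as np, cv2
from station import *
def world(c,uv,depth):
    p=np.array([(uv[0]-c['cx'])/c['fx'],(uv[1]-c['cy'])/c['fy'],1])*depth
    return c['R'].T@(p-c['t'])
def onplane(c,uv,z):
    d=c['R'].T@np.array([(uv[0]-c['cx'])/c['fx'],(uv[1]-c['cy'])/c['fy'],1]); o=-c['R'].T@c['t']
    return o+d*(z-o[2])/d[2]
def cloud(c,m):
    v,u=np.nonzero(m&(c['z_map']>0)); d=c['z_map'][v,u]
    p=np.stack([(u-c['cx'])/c['fx']*d,(v-c['cy'])/c['fy']*d,d],1)
    return (p-c['t'])@c['R']
def proj(c,X):
    q=c['R']@np.array(X)+c['t']; return q[0]/q[2]*c['fx']+c['cx'],q[1]/q[2]*c['fy']+c['cy']
def save(c,n): cv2.imwrite('pics/'+n+'.png',c['frame'][:,:,::-1])
E
python3 - <<'E'
from h import *
for n in ('scene','top'):
    c=capture(n); save(c,n+'0'); print(n,'cam',np.round(-c['R'].T@c['t'],3),np.round(c['fx']),np.round(c['R'],2).tolist())
    for l in ['mixer','ring','pliers','rest','timer','petri_dish','amber_bottle','marker','label_roll','status_wheel','ring_gap','pliers_grip','pliers_tips','wheel_axis','groove','step']:
        try:
            m=masks_of(l,c)
            for k in m[:1]:
                p=cloud(c,k['region']); print(l,round(k['p'],2),np.round(k['xy']),k['region'].sum(),np.round(np.median(p,0),3),np.round(np.percentile(p,2,axis=0),3),np.round(np.percentile(p,98,axis=0),3))
        except Exception as e: print(l,e)
        if l in('ring_gap','pliers_grip','pliers_tips','wheel_axis','groove','step'):
            s=search_frame(l,c)
            for k in s[:1]: print(' sf',l,round(k['p'],2),np.round(k['xy'],1))
s=sense();print(s['ee_rot'],s['tcp_pos'],s['wrist_force'],s['time_s'])
E
```

```text
scene cam [0.196 0.686 0.458] 460.0 [[-0.9, -0.44, 0.01], [-0.2, 0.39, -0.9], [0.39, -0.81, -0.44]]
mixer 0.58 [309. 256.] 4012 [ 0.555 -0.009  0.03 ] [ 0.475 -0.089  0.009] [0.645 0.03  0.082]
pliers 0.65 [398. 209.] 607 [ 0.479 -0.288  0.039] [ 0.425 -0.37   0.001] [ 0.585 -0.262  0.046]
rest 0.89 [390. 222.] 769 [ 0.487 -0.277  0.006] [ 0.417 -0.318  0.002] [ 0.559 -0.26   0.031]
timer 0.94 [327. 330.] 1250 [0.442 0.161 0.016] [0.414 0.123 0.   ] [0.474 0.183 0.019]
petri_dish 0.8 [275. 373.] 1275 [0.462 0.28  0.014] [0.437 0.248 0.001] [0.491 0.303 0.015]
amber_bottle 0.92 [286. 306.] 717 [0.516 0.164 0.036] [0.505 0.147 0.003] [0.534 0.171 0.064]
marker 0.65 [384. 273.] 259 [ 0.415 -0.039  0.014] [ 0.409 -0.109  0.009] [0.424 0.018 0.017]
label_roll 0.86 [318. 205.] 362 [ 0.678 -0.275  0.021] [ 0.656 -0.315  0.001] [ 0.709 -0.261  0.027]
status_wheel 0.54 [338. 253.] 122 [ 0.513 -0.033  0.038] [ 0.496 -0.048  0.033] [ 0.523 -0.022  0.049]
ring_gap 0.41 [301. 223.] 123 [ 0.592 -0.027  0.09 ] [ 0.576 -0.208  0.001] [ 0.673 -0.017  0.092]
pliers_grip 0.91 [394. 210.] 681 [ 0.485 -0
[... 1974 characters left out ...]
294  0.041] [ 0.428 -0.321  0.001] [ 0.588 -0.262  0.047]
 sf pliers_tips 0.57 [447.1 276.6]
wheel_axis 0.65 [330. 250.] 4930 [ 0.558 -0.035  0.033] [ 0.477 -0.098  0.021] [0.651 0.027 0.091]
 sf wheel_axis 0.84 [331.5 248.2]
groove 0.72 [333. 246.] 4908 [ 0.558 -0.035  0.033] [ 0.477 -0.098  0.022] [0.651 0.026 0.091]
 sf groove 0.55 [332. 246.]
step 0.74 [332. 243.] 5155 [ 0.559 -0.035  0.033] [ 0.476 -0.099  0.002] [0.652 0.028 0.093]
 sf step 0.66 [331.1 244.5]
[[ 9.75067233e-01 -2.21909644e-01  1.25337217e-05]
 [-2.21909644e-01 -9.75067233e-01 -1.50944243e-06]
 [ 1.25561812e-05 -1.30954586e-06 -1.00000000e+00]] [0.13866837 0.60940209 0.24156819] [ 0.19487309 -0.92080398 -0.10130672] 2.3
```

```bash
python3 - <<'E'
import cv2
a=cv2.imread('pics/top0.png'); cv2.imwrite('pics/top0c.png',cv2.resize(a[170:320,280:480],None,fx=4,fy=4,interpolation=cv2.INTER_CUBIC))
E
```

```text
(no output)
```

View pics/top0c.png

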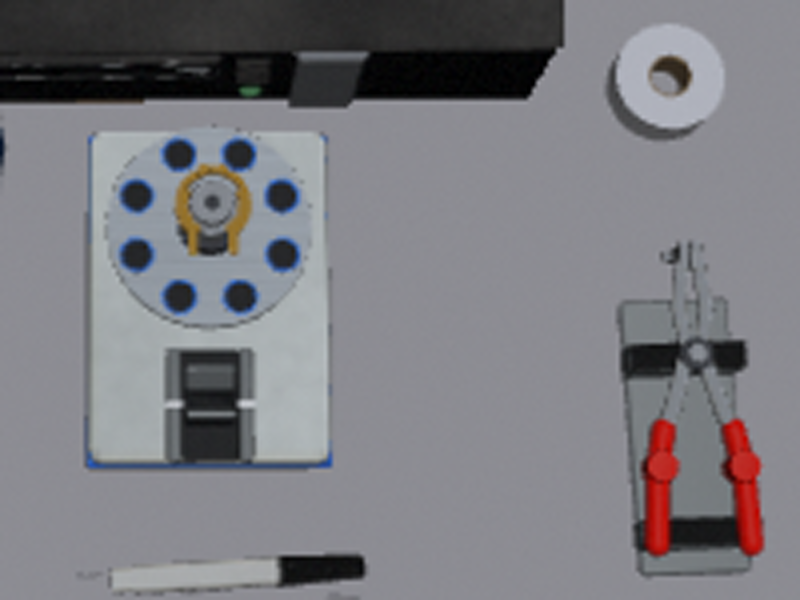

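View pics/scene0.png

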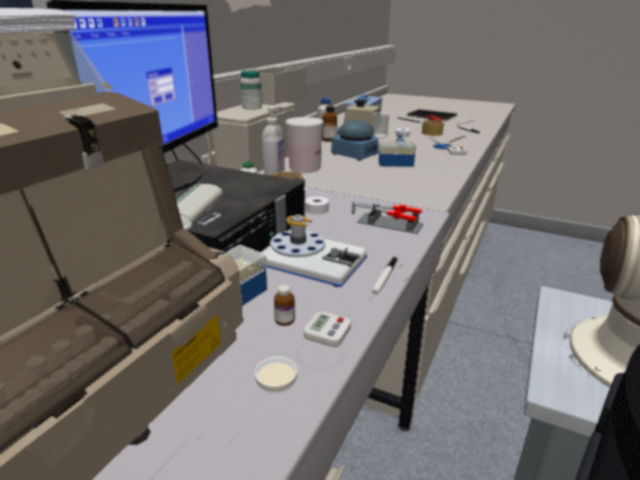

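```bash
cat > fit.py <<'E'
from h import *
c=capture('top'); save(c,'top1')
f=c['frame']; hsv=cv2.cvtColor(f,cv2.COLOR_RGB2HSV)
Z=c['z_map']; v,u=np.mgrid[:480,:640]
P=np.stack([(u-c['cx'])/c['fx']*Z,(v-c['cy'])/c['fy']*Z,Z],-1)-c['t']; P=P@c['R']
def rect(m,z):
    vv,uu=np.nonzero(m); q=np.array([onplane(c,(a,b),z)[:2] for a,b in zip(uu,vv)],np.float32)
    return cv2.minAreaRect(q*1000)
def comps(m,lo):
    n,l,s,ce=cv2.connectedComponentsWithStats(m.astype(np.uint8)); return [(s[i,4],ce[i],l==i) for i in range(1,n) if s[i,4]>=lo]
roi=(P[...,0]>.45)&(P[...,0]<.68)&(P[...,1]>-.13)&(P[...,1]<.06)
mx=masks_of('mixer',c)[0]['region']
top=roi&(abs(P[...,2]-.032)<.008)
for a,_,m in comps(top,500): print('mixer top',a,rect(m,.030))
w=roi&(f.min(-1)>150)&(P[...,2]<.04)
w=mx&(hsv[...,1]<60)
print('mask rect',rect(mx&(P[...,2]<.04)&(P[...,2]>.024),.030))
d=roi&(abs(P[...,2]-.045)<.005)
for a,_,m in comps(d,300):
    cs,_=cv2.findContours(m.astype(np.uint8),0,1); k=max(cs,key=len)[:,0]; q=np.array([onplane(c,x,.044)[:2] for x in k],np.float32)*1000
    print('disc',a,cv2.minEnclosingCircle(q),cv2.fitEllipse(q))
b=roi&(hsv[...,0]>8)&(hsv[...,0]<30)&(hsv[...,1]>100)
for a,ce,m in comps(b,30): print('ring',a,ce,rect(m,.091), np.round(cloud(c,m).mean(0),4))
# spindle nose top
no=roi&(P[...,2]>.0935)&~b
for a,ce,m in comps(no,5): print('nose',a,ce,onplane(c,ce,.096))
dk=roi&(f.max(-1)<70)
for a,ce,m in comps(dk,8): print('dark',a,np.round(ce,1),np.round(onplane(c,ce,.044),4))
r=(hsv[...,1]>150)&((hsv[...,0]<8)|(hsv[...,0]>172))&(P[...,1]<-.2)&(P[...,0]<.6)&(P[...,0]>.35)
for a,ce,m in comps(r,20): print('red',a,ce,onplane(c,ce,.042),rect(m,.044))
rs=masks_of('rest',c)[0]['region']; 
bars=(abs(P[...,2]-.030)<.006)&(f.max(-1)<60)&(P[...,1]<-.22)&(P[...,0]<.6)&(P[...,0]>.38)
for a,ce,m in comps(bars,10): print('bar',a,ce,onplane(c,ce,.03),rect(m,.03))
print('plate',rect(rs,.006))
dev=(P[...,2]>.1)&(P[...,0]>.5)&(P[...,1]<.2)&(P[...,1]>-.3); print('device', np.round(np.percentile(P[dev],[1,50,99],axis=0),3))
cv2.imwrite('pics/z1.png',cv2.resize(f[175:290,305:360,::-1],None,fx=5,fy=5,interpolation=cv2.INTER_CUBIC)); 
cv2.imwrite('pics/z2.png',cv2.resize(f[225:320,425:475,::-1],None,fx=6,fy=6,interpolation=cv2.INTER_CUBIC))
a=cv2.imread('pics/z1.png');b=cv2.imread('pics/z2.png');H=max(a.shape[0],b.shape[0])
o=np.zeros((H,a.shape[1]+b.shape[1],3),np.uint8);o[:a.shape[0],:a.shape[1]]=a;o[:b.shape[0],a.shape[1]:]=b;cv2.imwrite('pics/z.png',o)
E
python3 fit.py
```

```text
mixer top 2815 ((565.5509643554688, -35.5704345703125), (128.1741180419922, 179.79759216308594), 89.6543960571289)
mask rect ((565.5509643554688, -35.5704345703125), (128.1741180419922, 179.79759216308594), 89.6543960571289)
disc 1624 ((599.9996337890625, -35.63759231567383), 55.1265869140625) ((600.1296997070312, -35.597686767578125), (107.00252532958984, 107.91259765625), 97.08687591552734)
ring 125 [332.48  221.688] ((598.2001342773438, -37.12397766113281), (36.84517288208008, 46.20833206176758), 89.4175033569336) [ 0.599  -0.0361  0.0903]
nose 326 [329.70858896 183.2392638 ] [ 0.67916968 -0.03142124  0.096     ]
nose 79 [332.4556962  220.78481013] [ 0.59946105 -0.03589109  0.096     ]
dark 1013 [330.6 187.8] [ 0.6854 -0.0344  0.044 ]
dark 32 [324.5 208.5] [ 0.6393 -0.0207  0.044 ]
dark 31 [339.4 208.5] [ 0.6391 -0.0527  0.044 ]
dark 30 [313.6 218.5] [0.6175 0.0028 0.044 ]
dark 30 [350.2 218.5] [ 0.6167 -0.0754  0.044 ]
dark 32 [333.  230.7] [ 0.5904 -0.0382  0.044 ]
dark 31 [313.7 233.4] [0.5849 0.0029 0.044 ]
dark 33 [350.3 233.3] [ 0.5843 -0.075   0.044 ]
dark 33 [324.5 243.6] 
[... 485 characters left out ...]
69811321 258.18867925] [ 0.53042605 -0.31300693  0.03      ] ((529.9260864257812, -312.5606994628906), (15.012292861938477, 15.625917434692383), 86.52600860595703)
bar 84 [442.73809524 258.95238095] [ 0.5292045  -0.27226701  0.03      ] ((528.0224609375, -272.82708740234375), (26.292022705078125, 15.159309387207031), 89.3925552368164)
bar 113 [455.66371681 302.77876106] [ 0.43549394 -0.29437589  0.03      ] ((436.0847473144531, -294.76751708984375), (33.71470642089844, 14.697709083557129), 89.3404541015625)
plate ((489.8187255859375, -294.7813415527344), (67.74388885498047, 148.34385681152344), 89.33268737792969)
device [[ 0.68  -0.272  0.1  ]
 [ 0.896 -0.036  0.12 ]
 [ 0.988  0.163  0.363]]
```

View pics/z.png

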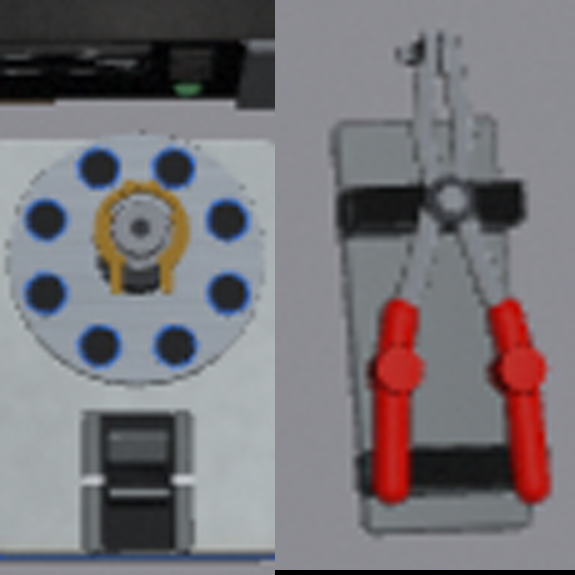

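```bash
cat > m.py <<'E'
from h import *
c=capture('top')
g=lambda x,y,k,ox,oy:((x+.5)/k-.5+ox,(y+.5)/k-.5+oy)
L=onplane(c,g(116,280,5,305,175),.091);R=onplane(c,g(167,280,5,305,175),.091);n=onplane(c,g(140,228,5,305,175),.096)
print('lugs',L,R,(L+R)/2,'nose',n)
a=onplane(c,g(94,228,5,305,175),.091);b=onplane(c,g(189,228,5,305,175),.091);print('ring sides',a,b,(a+b)/2)
A=onplane(c,g(123,370,6,425,225),.046);B=onplane(c,g(244,370,6,425,225),.046);p=onplane(c,g(177,202,6,425,225),.046)
print(A,B,(A+B)/2,A-B,p); d=p-(A+B)/2; print('yaw',np.degrees(np.arctan2(d[1],d[0])),np.linalg.norm(d))
t=onplane(c,g(162,50,6,425,225),.035);print('tips',t)
for y in (436,492): print('ridge',onplane(c,g(140,y,5,305,175),.049))
for y in (480,): print('mark',onplane(c,g(92,y,5,305,175),.036),onplane(c,g(184,y,5,305,175),.036))
f=c['frame'][222:238,435:475]
E
python3 m.py
```

```text
lugs [ 0.58020943 -0.02623171  0.091     ] [ 0.57999897 -0.04702077  0.091     ] [ 0.5801042  -0.03662624  0.091     ] nose [ 0.60068179 -0.0362034   0.096     ]
ring sides [ 0.60208247 -0.01752351  0.091     ] [ 0.60169665 -0.05639832  0.091     ] [ 0.60188956 -0.03696091  0.091     ]
[ 0.46884118 -0.27017246  0.046     ] [ 0.46837031 -0.31235409  0.046     ] [ 0.46860574 -0.29126328  0.046     ] [0.00047087 0.04218163 0.        ] [ 0.52782259 -0.29250249  0.046     ]
yaw -1.198838297342641 0.05922980801580339
tips [ 0.5848584  -0.29325191  0.035     ]
ridge [ 0.522508   -0.03616546  0.049     ]
ridge [ 0.49885418 -0.03580733  0.049     ]
mark [ 0.50599732 -0.01594463  0.036     ] [ 0.50557445 -0.05482931  0.036     ]
```

{"name": "drive_tool", "arguments": {"rows": [[100, 23.5, -34, 0, 0, 0, 0.017], [100, 23.5, -34, 0, 0, 0, 0.017], [100, 23.5, -34, 0, 0, 0, 0.017], [100, 23.5, -34, 0, 0, 0, 0.017], [100, 23.5, -34, 0, 0, 0, 0.017]]}}

```text
time_s: 2.92
tcp_pos: [0.2568, 0.4377, 0.2417]
ee_rot: [[0.991, -0.137, 0.0], [-0.137, -0.991, 0.0], [0.0, -0.0, -1.0]]
wrist_force: [1.1, 0.7, 0.0]
gripper_width: 1.004
gripper_force: 0.0
```

{"name": "drive_tool", "arguments": {"rows": [[100, 23.5, -34, 0, 0, 0, 0.017], [100, 23.5, -34, 0, 0, 0, 0.017], [100, 23.5, -34, 0, 0, 0, 0.017], [100, 23.5, -34, 0, 0, 0, 0.017], [100, 23.5, -34, 0, 0, 0, 0.017]]}}

```text
time_s: 3.33
tcp_pos: [0.3744, 0.2676, 0.242]
ee_rot: [[0.999, -0.052, 0.001], [-0.052, -0.999, 0.001], [0.001, -0.001, -1.0]]
wrist_force: [1.0, 0.5, 0.6]
gripper_width: 0.999
gripper_force: 0.0
```

{"name": "drive_tool", "arguments": {"rows": [[100, 23.5, -34, 0, 0, 0, 0.017], [100, 23.5, -34, 0, 0, 0, 0.017], [100, 4, -40, 0, 0, 0, 0], [100, 4, -40, 0, 0, 0, 0], [100, 4, -40, 0, 0, 0, 0]]}}

```text
time_s: 3.75
tcp_pos: [0.4327, 0.0795, 0.2417]
ee_rot: [[1.0, -0.02, 0.0], [-0.02, -1.0, 0.0], [0.0, -0.0, -1.0]]
wrist_force: [1.4, -0.0, -0.2]
gripper_width: 0.999
gripper_force: 0.0
```

{"name": "drive_tool", "arguments": {"rows": [[100, 4, -40, 0, 0, 0, 0], [100, 4, -40, 0, 0, 0, 0], [100, 4, -40, 0, 0, 0, 0], [100, 4, -40, 0, 0, 0, 0], [100, 4, -40, 0, 0, 0, 0]]}}

```text
time_s: 4.17
tcp_pos: [0.4525, -0.1206, 0.242]
ee_rot: [[1.0, -0.02, 0.001], [-0.02, -1.0, 0.0], [0.001, -0.0, -1.0]]
wrist_force: [0.9, 0.8, -0.4]
gripper_width: 1.002
gripper_force: 0.0
```

{"name": "drive_tool", "arguments": {"rows": [[100, 4, -38, -12, 0, 0, 0], [100, 4, -38, -12, 0, 0, 0], [100, 4, -38, -12, 0, 0, 0], [100, 4, -38, -12, 0, 0, 0], [100, 0.5, -18.5, -30, 0, 0, 0]]}}

```text
time_s: 4.58
tcp_pos: [0.472, -0.2939, 0.1661]
ee_rot: [[1.0, -0.021, 0.008], [-0.021, -1.0, -0.005], [0.008, 0.004, -1.0]]
wrist_force: [2.0, -0.1, 0.2]
gripper_width: 1.004
gripper_force: 0.0
```

{"name": "drive_tool", "arguments": {"rows": [[100, 0, 0, -30, 0, 0, 0], [100, 0, 0, -20, 0, 0, 0], [100, 0, 0, 0, 0, 0, 0]]}}

```text
time_s: 4.83
tcp_pos: [0.4659, -0.2886, 0.1089]
ee_rot: [[1.0, -0.022, -0.009], [-0.022, -1.0, 0.004], [-0.009, -0.003, -1.0]]
wrist_force: [-1.1, 0.5, -0.5]
gripper_width: 0.997
gripper_force: 0.0
```

```bash
python3 - <<'E'
from h import *
for n in ('scene','top'):
    c=capture(n); print(n,-c['R'].T@c['t'])
    u,v=map(int,proj(c,(.5,-.29,.04))); print(u,v)
    w=(50,38); o=c['frame'][max(0,v-w[1]):v+w[1],max(0,u-w[0]):u+w[0],::-1]
    cv2.imwrite(f'pics/{n}2.png',cv2.resize(o,None,fx=4,fy=4,interpolation=cv2.INTER_CUBIC))
a=cv2.imread('pics/scene2.png');b=cv2.imread('pics/top2.png');cv2.imwrite('pics/b2.png',np.hstack([a,b]))
E
```

```text
scene [0.19617255 0.68583166 0.45815253]
386 207
top [ 0.3465727  -0.00684347  1.14266108]
452 271
```

View pics/b2.png

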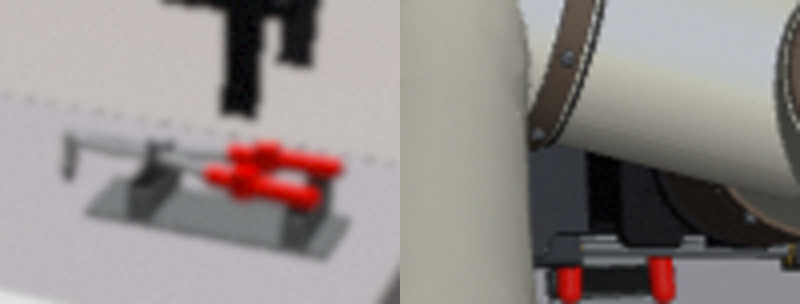

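{"name": "drive_tool", "arguments": {"rows": [[100, 0, 0, -25, 0, 0, 0], [100, 0, 0, 0, 0, 0, 0], [100, 0, 0, 0, 0, 0, 0]]}}

```text
time_s: 5.18
tcp_pos: [0.4696, -0.2889, 0.0897]
ee_rot: [[1.0, -0.019, 0.0], [-0.019, -1.0, -0.0], [0.0, 0.0, -1.0]]
wrist_force: [0.1, 0.1, 1.3]
gripper_width: 1.004
gripper_force: 0.0
```

{"name": "drive_tool", "arguments": {"rows": [[100, -1, -2.2, -20, 0, 0, 0], [100, 0, 0, -20, 0, 0, 0], [100, 0, 0, -12.5, 0, 0, 0], [85, 0, 0, 0, 0, 0, 0], [75, 0, 0, 0, 0, 0, 0]]}}

```text
time_s: 5.6
tcp_pos: [0.4692, -0.2915, 0.0375]
ee_rot: [[1.0, -0.019, 0.002], [-0.019, -1.0, -0.001], [0.002, 0.001, -1.0]]
wrist_force: [0.4, 0.4, -0.3]
gripper_width: 0.917
gripper_force: 0.0
```

{"name": "drive_tool", "arguments": {"rows": [[72, 0, 0, 0, 0, 0, 0], [70, 0, 0, 0, 0, 0, 0], [70, 0, 0, 0, 0, 0, 0], [68, 0, 0, 0, 0, 0, 0], [68, 0, 0, 0, 0, 0, 0]]}}

```text
time_s: 6.02
tcp_pos: [0.4687, -0.2916, 0.0368]
ee_rot: [[1.0, -0.02, 0.001], [-0.02, -1.0, -0.001], [0.001, 0.001, -1.0]]
wrist_force: [0.6, -1.0, 0.5]
gripper_width: 0.695
gripper_force: 0.4
```

{"name": "drive_tool", "arguments": {"rows": [[67, 0, 0, 0, 0, 0, 0], [67, 0, 0, 0, 0, 0, 0], [67, 0, 0, 0, 0, 0, 0]]}}

```text
time_s: 6.27
tcp_pos: [0.4685, -0.2916, 0.0366]
ee_rot: [[1.0, -0.02, 0.001], [-0.02, -1.0, -0.001], [0.001, 0.001, -1.0]]
wrist_force: [-0.0, -0.8, 5.3]
gripper_width: 0.678
gripper_force: 9.8
```

{"name": "drive_tool", "arguments": {"rows": [[67, 0, 0, 8, 0, 0, 0], [67, 0, 0, 18, 0, 0, 0], [67, 0, 0, 25, 0, 0, 0], [67, 0, 0, 30, 0, 0, 0], [67, 0, 0, 25, 0, 0, 0]]}}

```text
time_s: 6.68
tcp_pos: [0.4678, -0.291, 0.1433]
ee_rot: [[1.0, -0.02, -0.001], [-0.02, -1.0, 0.001], [-0.001, -0.001, -1.0]]
wrist_force: [0.7, -0.4, -1.5]
gripper_width: 0.668
gripper_force: 8.1
```

{"name": "drive_tool", "arguments": {"rows": [[67, 0, 10, 0, 0, 0, 0.004], [67, -1, 25, 0, 0, 0, 0.004], [67, -1, 30, 0, 0, 0, 0.004], [67, -1, 30, 0, 0, 0, 0], [67, -1, 30, 0, 0, 0, 0]]}}

```text
time_s: 7.1
tcp_pos: [0.4629, -0.1648, 0.1412]
ee_rot: [[1.0, -0.009, -0.002], [-0.009, -1.0, 0.001], [-0.002, -0.001, -1.0]]
wrist_force: [2.0, -0.3, -0.9]
gripper_width: 0.672
gripper_force: 8.0
```

{"name": "drive_tool", "arguments": {"rows": [[67, -1, 30, 0, 0, 0, 0], [67, -1, 30, 0, 0, 0, 0], [67, -1, 30, 0, 0, 0, 0], [67, 0, 20, 0, 0, 0, 0], [67, 0, 10, 0, 0, 0, 0]]}}

```text
time_s: 7.52
tcp_pos: [0.4602, -0.0441, 0.1415]
ee_rot: [[1.0, -0.005, -0.002], [-0.005, -1.0, 0.0], [-0.002, -0.0, -1.0]]
wrist_force: [0.6, -0.2, -1.0]
gripper_width: 0.67
gripper_force: 8.0
```

{"name": "drive_tool", "arguments": {"rows": [[67, 0, 5, 0, 0, 0, 0], [67, 0, 0, 0, 0, 0, 0], [67, 0, 0, 0, 0, 0, 0]]}}

```text
time_s: 7.77
tcp_pos: [0.4609, -0.0417, 0.1417]
ee_rot: [[1.0, -0.008, -0.001], [-0.008, -1.0, -0.0], [-0.001, 0.0, -1.0]]
wrist_force: [-0.6, 0.7, -1.2]
gripper_width: 0.673
gripper_force: 8.0
```

```bash
python3 - <<'E'
from h import *
r=[]
for n in ('scene','top'):
    c=capture(n); save(c,n+'3'); np.savez('pics/'+n+'3.npz',**{k:c[k] for k in('z_map','R','t','fx','fy','cx','cy')})
    u,v=map(int,proj(c,(.56,-.036,.1))); print(n,u,v)
    o=c['frame'][v-37:v+38,u-50:u+50,::-1]
    r.append(cv2.resize(o,None,fx=4,fy=4,interpolation=cv2.INTER_CUBIC))
cv2.imwrite('pics/b3.png',np.vstack(r))
E
```

```text
scene 315 218
top 332 239
```

View pics/b3.png

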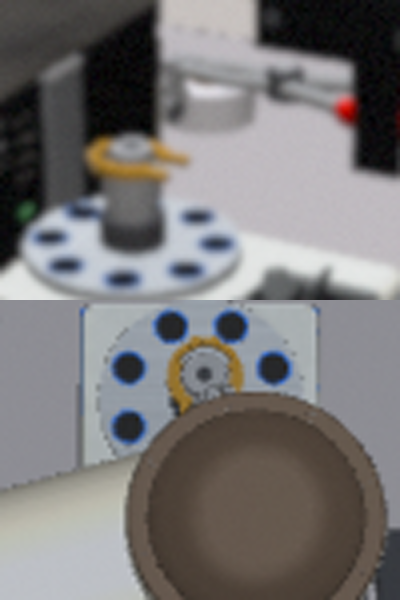

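{"name": "drive_tool", "arguments": {"rows": [[67, 0.5, 3, -6, 0, 0, 0], [67, 0.5, 2.6, -6, 0, 0, 0], [67, 0, 0, -5, 0, 0, 0], [67, 0, 0, 0, 0, 0, 0], [67, 0, 0, 0, 0, 0, 0]]}}

```text
time_s: 8.28
tcp_pos: [0.4618, -0.0359, 0.1244]
ee_rot: [[1.0, -0.008, -0.002], [-0.008, -1.0, -0.0], [-0.002, 0.0, -1.0]]
wrist_force: [-0.1, -0.0, -0.7]
gripper_width: 0.672
gripper_force: 8.0
```

```bash
python3 - <<'E'
from h import *
r=[]
s=sense(); T=s['tcp_pos']; d=s['ee_rot'][:,0] if hasattr(s['ee_rot'],'shape') else np.array(s['ee_rot'])[:,0]; print(T,d,s['gripper_width'])
for n in ('scene','top'):
    c=capture(n)
    u,v=map(int,proj(c,(.585,-.036,.1))); print(n,u,v)
    o=c['frame'][v-25:v+25,u-33:u+33,::-1].copy()
    o=cv2.resize(o,None,fx=8,fy=8,interpolation=cv2.INTER_CUBIC)
    def mk(X,col):
        p=proj(c,X); cv2.circle(o,(int((p[0]-u+33.5)*8),int((p[1]-v+25.5)*8)),2,col,-1)
    tip=np.array(T)+118e-3*np.array(d)
    for y in(-.0053+.0024,.0053-.0024):
        for z in (-.020,-.029): mk(tip+[0,y,z],(255,0,255))
    for y in (-.008,.008): 
        for x in (-.013,-.026): mk((.6005+x,-.0366+y,.091),(0,255,0))
    r.append(o)
cv2.imwrite('pics/b4.png',np.hstack(r)[:,:800] if 0 else cv2.resize(np.hstack(r),(800,303)) if 0 else np.vstack([r[0][:300],r[1][:300]]))
E
```

```text
[ 0.46183154 -0.03591464  0.12440871] [ 0.99996703 -0.00797319 -0.00153587] 0.671798612640288
scene 304 216
top 332 227
```

View pics/b4.png

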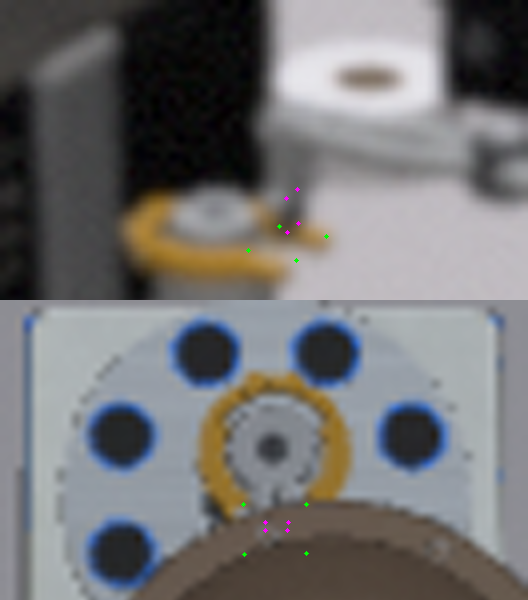

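{"name": "drive_tool", "arguments": {"rows": [[67, 0, -0.5, -3, 0, 0, 0], [67, 0, 0, -3, 0, 0, 0], [67, 0, 0, -3, 0, 0, 0], [67, 0, 0, -2.5, 0, 0, 0], [67, 0, 0, 0, 0, 0, 0]]}}

```text
time_s: 8.8
tcp_pos: [0.4617, -0.0363, 0.1129]
ee_rot: [[1.0, -0.008, -0.001], [-0.008, -1.0, -0.0], [-0.001, 0.0, -1.0]]
wrist_force: [0.1, 0.1, -2.0]
gripper_width: 0.671
gripper_force: 8.0
```

{"name": "drive_tool", "arguments": {"rows": [[62, 0, 0, -0.5, 0, 0, 0], [57, 0, 0, 0, 0, 0, 0], [52, 0, 0, 0, 0, 0, 0], [47, 0, 0, 0, 0, 0, 0], [42, 0, 0, 0, 0, 0, 0]]}}

```text
time_s: 9.22
tcp_pos: [0.4622, -0.0362, 0.1132]
ee_rot: [[1.0, -0.008, 0.0], [-0.008, -1.0, 0.0], [0.0, -0.0, -1.0]]
wrist_force: [0.6, 0.2, -1.8]
gripper_width: 0.472
gripper_force: 11.8
```

{"name": "drive_tool", "arguments": {"rows": [[38, 0, 0, 0, 0, 0, 0], [38, 0, 0, 0, 0, 0, 0], [38, 0, 0, 0, 0, 0, 0]]}}

```text
time_s: 9.47
tcp_pos: [0.4622, -0.0362, 0.1131]
ee_rot: [[1.0, -0.008, 0.0], [-0.008, -1.0, 0.0], [0.0, -0.0, -1.0]]
wrist_force: [-0.8, 0.3, -1.2]
gripper_width: 0.405
gripper_force: 30.0
```

```bash
cat > v.py <<'E'
from h import *
import sys
r=[]
print(sense()['gripper_width'],sense()['gripper_force'])
for n in ('scene','top'):
    c=capture(n)
    u,v=map(int,proj(c,(.585,-.036,.09)))
    r.append(cv2.resize(c['frame'][v-25:v+25,u-33:u+33,::-1],None,fx=8,fy=8,interpolation=cv2.INTER_CUBIC)[:300 if n=='top' else 400][100*(n=='scene'):])
cv2.imwrite('pics/'+sys.argv[1],np.vstack(r))
E
python3 v.py b5.png
```

```text
0.4051384982006796 30.00245084054768
```

View pics/b5.png

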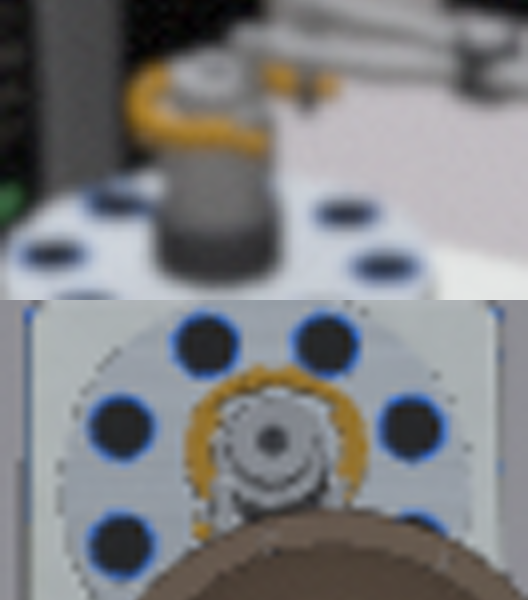

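{"name": "drive_tool", "arguments": {"rows": [[38, 1, 0, 0, 0, 0, 0], [38, 1, 0, -1, 0, 0, 0], [38, 0, 0, -1, 0, 0, 0], [38, 0, 0, -1.5, 0, 0, 0], [38, 0, 0, -1.5, 0, 0, 0]]}}

```text
time_s: 9.98
tcp_pos: [0.4637, -0.0362, 0.1077]
ee_rot: [[1.0, -0.008, -0.001], [-0.008, -1.0, -0.0], [-0.001, 0.0, -1.0]]
wrist_force: [-1.7, 1.7, 0.1]
gripper_width: 0.401
gripper_force: 30.0
```

{"name": "drive_tool", "arguments": {"rows": [[38, 0, 0, -1.5, 0, 0, 0], [38, 0, 0, -1.5, 0, 0, 0], [38, 0, 0, -1.5, 0, 0, 0], [38, 0, 0, -1.5, 0, 0, 0], [38, 0, 0, 0, 0, 0, 0]]}}

```text
time_s: 10.4
tcp_pos: [0.4641, -0.0362, 0.1018]
ee_rot: [[1.0, -0.008, -0.0], [-0.008, -1.0, -0.0], [-0.0, 0.0, -1.0]]
wrist_force: [-2.1, 1.7, 0.1]
gripper_width: 0.4
gripper_force: 30.0
```

```bash
python3 v.py b6.png
```

```text
0.4001044025459011 30.003783479332924
```

View pics/b6.png

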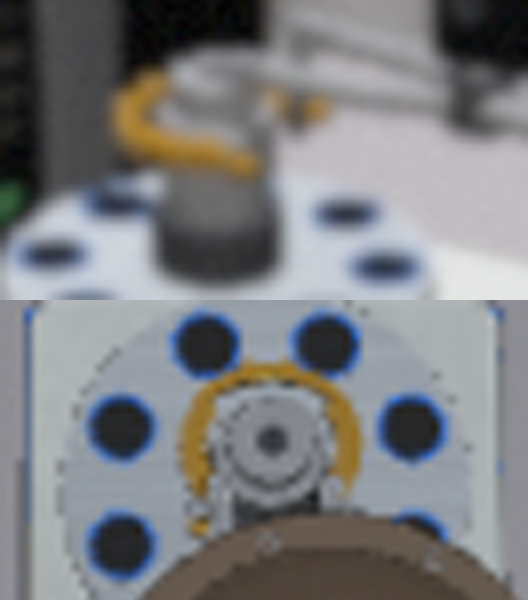

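{"name": "drive_tool", "arguments": {"rows": [[38, 0, 0, -2, 0, 0, 0], [38, 0, 0, -2, 0, 0, 0], [38, 0, 0, -2, 0, 0, 0], [38, 0, 0, -2, 0, 0, 0], [38, 0, 0, 0, 0, 0, 0]]}}

```text
time_s: 10.92
tcp_pos: [0.4639, -0.0363, 0.0936]
ee_rot: [[1.0, -0.008, -0.001], [-0.008, -1.0, -0.0], [-0.001, 0.0, -1.0]]
wrist_force: [-3.3, 1.1, 0.9]
gripper_width: 0.402
gripper_force: 30.0
```

{"name": "drive_tool", "arguments": {"rows": [[38, 0, 0, -2, 0, 0, 0], [38, 0, 0, -2, 0, 0, 0], [38, 0, 0, -2, 0, 0, 0], [38, 0, 0, -1, 0, 0, 0], [38, 0, 0, 0, 0, 0, 0]]}}

```text
time_s: 11.33
tcp_pos: [0.4639, -0.0364, 0.0867]
ee_rot: [[1.0, -0.008, -0.001], [-0.008, -1.0, -0.0], [-0.001, 0.0, -1.0]]
wrist_force: [-3.8, 0.8, 0.6]
gripper_width: 0.403
gripper_force: 30.0
```

```bash
python3 v.py b7.png
```

```text
0.40324300092149784 29.99994121491909
```

View pics/b7.png

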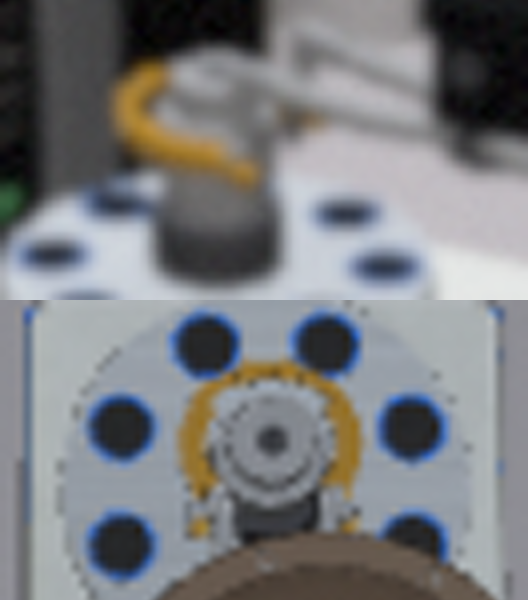

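```bash
cat > t.py <<'E'
from h import *
def ringfit(verbose=True):
    for n in ('top','scene'):
        c=capture(n); f=c['frame']; hsv=cv2.cvtColor(f,cv2.COLOR_RGB2HSV)
        Z=c['z_map']; v,u=np.mgrid[:480,:640]
        P=(np.stack([(u-c['cx'])/c['fx']*Z,(v-c['cy'])/c['fy']*Z,Z],-1)-c['t'])@c['R']
        roi=(Z>0)&(P[...,0]>.56)&(P[...,0]<.64)&(P[...,1]>-.075)&(P[...,1]<.0)&(P[...,2]>.055)&(P[...,2]<.11)
        b=roi&(hsv[...,0]>8)&(hsv[...,0]<30)&(hsv[...,1]>110)
        p=P[b]
        for x0 in np.arange(.57,.63,.01):
            k=(p[:,0]>=x0)&(p[:,0]<x0+.01)
            if k.sum()>2: print(n,'ring x%.3f'%x0,k.sum(),'z med %.4f max %.4f'%(np.median(p[k,2]),p[k,2].max()),'y %.4f..%.4f'%(p[k,1].min(),p[k,1].max()))
        if n=='top':
            vv,uu=np.nonzero(b); print('back edge x(at z=.09)',max(onplane(c,(320+12,vv.min()-.5),.09)[0],0), 'sides',onplane(c,(uu.min()-.5,220),.09)[1],onplane(c,(uu.max()+.5,220),.09)[1])
        g=(Z>0)&(P[...,0]>.485)&(P[...,0]<.59)&(P[...,1]>-.07)&(P[...,1]<-.0)&(P[...,2]>.07)&(P[...,2]<.16)&~b
        p=P[g]
        for x0 in np.arange(.48,.59,.015):
            k=(p[:,0]>=x0)&(p[:,0]<x0+.015)
            if n=='scene' and k.sum()>3: print('  pl x%.3f'%x0,k.sum(),np.round(np.percentile(p[k],[10,50,90],axis=0)[:,2],4))
ringfit()
E
python3 t.py
```

```text
top ring x0.580 4 z med 0.0833 max 0.0856 y -0.0557..-0.0165
top ring x0.590 26 z med 0.0835 max 0.0876 y -0.0580..-0.0146
top ring x0.600 28 z med 0.0852 max 0.0904 y -0.0581..-0.0147
top ring x0.610 30 z med 0.0876 max 0.0915 y -0.0560..-0.0168
top ring x0.620 12 z med 0.0888 max 0.0921 y -0.0479..-0.0293
back edge x(at z=.09) 0.6226415521063388 sides -0.013648683703672414 -0.0587071128371144
scene ring x0.580 10 z med 0.0808 max 0.0820 y -0.0182..-0.0136
scene ring x0.590 20 z med 0.0830 max 0.0861 y -0.0219..-0.0105
scene ring x0.600 16 z med 0.0850 max 0.0873 y -0.0193..-0.0115
scene ring x0.610 23 z med 0.0877 max 0.0904 y -0.0408..-0.0148
scene ring x0.620 8 z med 0.0893 max 0.0902 y -0.0431..-0.0291
  pl x0.480 31 [0.0893 0.0922 0.0951]
  pl x0.495 39 [0.0908 0.0936 0.0963]
  pl x0.510 29 [0.0906 0.0949 0.0972]
  pl x0.525 30 [0.091  0.0957 0.0982]
  pl x0.540 45 [0.0968 0.0996 0.1016]
  pl x0.555 55 [0.0985 0.1017 0.1036]
  pl x0.570 105 [0.0817 0.1009 0.1059]
  pl x0.585 47 [0.0756 0.0829 0.1002]
```

{"name": "drive_tool", "arguments": {"rows": [[38, 0.5, 0, 5, 0, 0.025, 0], [38, 0.5, 0, 5, 0, 0.025, 0], [38, 0.5, 0, 5, 0, 0.025, 0], [38, 0, 0, 5, 0, 0.025, 0], [38, 0, 0, 4.5, 0, 0.025, 0]]}}

```text
time_s: 11.95
tcp_pos: [0.4682, -0.036, 0.1123]
ee_rot: [[0.993, -0.008, -0.12], [-0.008, -1.0, 0.0], [-0.12, 0.001, -0.993]]
wrist_force: [1.0, -0.6, -3.5]
gripper_width: 0.407
gripper_force: 30.0
```

{"name": "drive_tool", "arguments": {"rows": [[38, 0, 0, 0, 0, 0, 0], [38, 0, 0, 0, 0, 0, 0]]}}

```text
time_s: 12.12
tcp_pos: [0.4674, -0.036, 0.1117]
ee_rot: [[0.993, -0.008, -0.121], [-0.008, -1.0, 0.0], [-0.121, 0.0, -0.993]]
wrist_force: [1.5, -0.2, -2.5]
gripper_width: 0.401
gripper_force: 30.0
```

```bash
python3 t.py
```

```text
Traceback (most recent call last):
  File "t.py", line 20, in <module>
    ringfit()
    ~~~~~~~^^
  File "t.py", line 14, in ringfit
    vv,uu=np.nonzero(b); print('back edge x(at z=.09)',max(onplane(c,(320+12,vv.min()-.5),.09)[0],0), 'sides',onplane(c,(uu.min()-.5,220),.09)[1],onplane(c,(uu.max()+.5,220),.09)[1])
                                                                             ~~~~~~^^
ValueError: zero-size array to reduction operation minimum which has no identity
```

```bash
sed -i "s/if n=='top':/if n=='top' and b.any():/" t.py; python3 t.py
```

```text
scene ring x0.580 10 z med 0.0700 max 0.0730 y -0.0196..-0.0157
scene ring x0.590 19 z med 0.0645 max 0.0681 y -0.0208..-0.0134
scene ring x0.600 16 z med 0.0609 max 0.0646 y -0.0190..-0.0126
scene ring x0.610 6 z med 0.0585 max 0.0594 y -0.0286..-0.0147
scene ring x0.620 4 z med 0.0558 max 0.0568 y -0.0326..-0.0265
  pl x0.480 29 [0.1061 0.1109 0.1139]
  pl x0.495 58 [0.1071 0.1104 0.1123]
  pl x0.510 57 [0.1048 0.1095 0.1122]
  pl x0.525 66 [0.1019 0.1081 0.1132]
  pl x0.540 47 [0.1028 0.1064 0.1075]
  pl x0.555 54 [0.1003 0.1038 0.106 ]
  pl x0.570 101 [0.075  0.0986 0.1046]
  pl x0.585 63 [0.0741 0.0858 0.1016]
```

```bash
sed -i "s/P\[...,2\]>.055/P[...,2]>.03/" t.py; python3 t.py; python3 - <<'E'
from h import *
c=capture('scene'); u,v=map(int,proj(c,(.585,-.036,.08)))
cv2.imwrite('pics/b8.png',cv2.resize(c['frame'][v-30:v+24,u-30:u+42,::-1],None,fx=11,fy=11,interpolation=cv2.INTER_CUBIC))
E
```

```text
scene ring x0.580 10 z med 0.0691 max 0.0728 y -0.0200..-0.0170
scene ring x0.590 18 z med 0.0644 max 0.0686 y -0.0238..-0.0138
scene ring x0.600 16 z med 0.0604 max 0.0642 y -0.0207..-0.0127
scene ring x0.610 7 z med 0.0584 max 0.0605 y -0.0297..-0.0157
scene ring x0.620 6 z med 0.0556 max 0.0570 y -0.0368..-0.0273
  pl x0.480 30 [0.1069 0.1108 0.1144]
  pl x0.495 57 [0.1075 0.1106 0.1126]
  pl x0.510 53 [0.1056 0.1097 0.112 ]
  pl x0.525 69 [0.1022 0.1085 0.1141]
  pl x0.540 51 [0.1028 0.1056 0.1077]
  pl x0.555 54 [0.101  0.1041 0.1066]
  pl x0.570 105 [0.0767 0.0982 0.1049]
  pl x0.585 52 [0.0737 0.0858 0.1032]
```

View pics/b8.png

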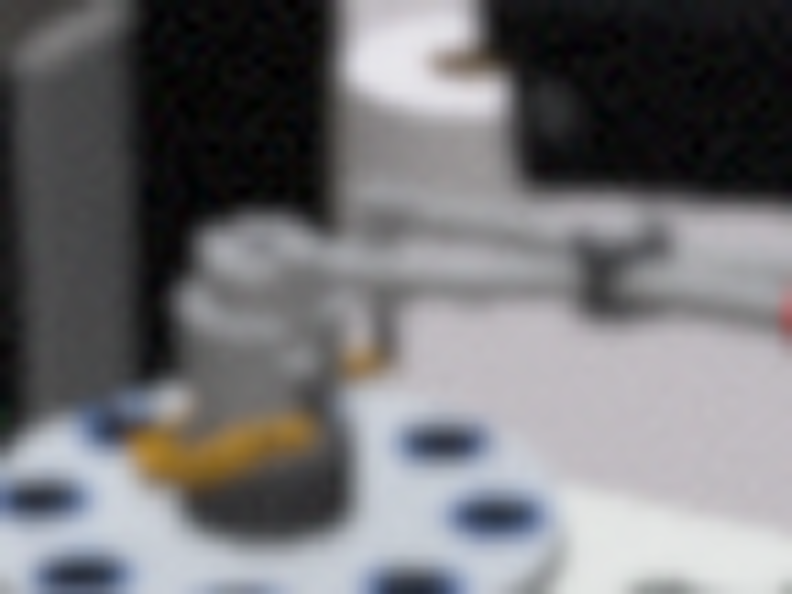

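{"name": "drive_tool", "arguments": {"rows": [[38, 0, 0, -1.5, 0, 0, 0], [38, 0, 0, -1.5, 0, 0, 0], [38, 0, 0, -2, 0, -0.009, 0], [38, 0, 0, -2, 0, -0.009, 0], [38, 0, 0, -2, 0, -0.009, 0]]}}

```text
time_s: 12.83
tcp_pos: [0.4648, -0.0363, 0.1021]
ee_rot: [[0.995, -0.008, -0.099], [-0.008, -1.0, -0.0], [-0.099, 0.001, -0.995]]
wrist_force: [-2.1, 0.1, -0.9]
gripper_width: 0.405
gripper_force: 30.0
```

```bash
python3 t.py
```

```text
scene ring x0.580 10 z med 0.0699 max 0.0715 y -0.0202..-0.0156
scene ring x0.590 19 z med 0.0649 max 0.0683 y -0.0219..-0.0128
scene ring x0.600 15 z med 0.0618 max 0.0638 y -0.0245..-0.0117
scene ring x0.610 8 z med 0.0580 max 0.0603 y -0.0342..-0.0158
scene ring x0.620 5 z med 0.0559 max 0.0568 y -0.0352..-0.0274
  pl x0.480 33 [0.0997 0.1036 0.1058]
  pl x0.495 55 [0.1006 0.1036 0.1054]
  pl x0.510 62 [0.0989 0.1036 0.1062]
  pl x0.525 53 [0.0967 0.1032 0.1086]
  pl x0.540 47 [0.0985 0.1018 0.1035]
  pl x0.555 54 [0.0984 0.1018 0.104 ]
  pl x0.570 101 [0.0755 0.0981 0.1036]
  pl x0.585 52 [0.0729 0.0838 0.1011]
```

{"name": "drive_tool", "arguments": {"rows": [[48, 0, 0, 0, 0, 0, 0], [52, 0, 0, 0, 0, 0, 0], [52, 0, 0, 0, 0, 0, 0], [52, 0, 0, 0, 0, 0, 0]]}}

```text
time_s: 13.27
tcp_pos: [0.4656, -0.0361, 0.1025]
ee_rot: [[0.995, -0.008, -0.098], [-0.008, -1.0, 0.0], [-0.098, 0.001, -0.995]]
wrist_force: [-0.8, -0.0, -1.1]
gripper_width: 0.514
gripper_force: 7.3
```

```bash
python3 t.py
```

```text
scene ring x0.580 10 z med 0.0698 max 0.0721 y -0.0189..-0.0163
scene ring x0.590 19 z med 0.0652 max 0.0692 y -0.0279..-0.0146
scene ring x0.600 18 z med 0.0605 max 0.0637 y -0.0205..-0.0102
scene ring x0.610 8 z med 0.0577 max 0.0596 y -0.0317..-0.0145
scene ring x0.620 4 z med 0.0555 max 0.0567 y -0.0343..-0.0271
  pl x0.480 25 [0.0987 0.103  0.1063]
  pl x0.495 59 [0.0994 0.1023 0.1046]
  pl x0.510 68 [0.0978 0.1024 0.1057]
  pl x0.525 57 [0.0954 0.1017 0.107 ]
  pl x0.540 53 [0.0969 0.0999 0.1018]
  pl x0.555 55 [0.0954 0.0987 0.1006]
  pl x0.570 103 [0.074  0.0942 0.0998]
  pl x0.585 46 [0.0718 0.0838 0.0985]
```

{"name": "drive_tool", "arguments": {"rows": [[52, 0, 0, -1, 0, 0, 0], [52, 0, 0, -1, 0, 0, 0], [52, 0, 0, -1, 0, 0, 0], [52, 0, 0, -1, 0, 0, 0], [52, 0, 0, 0, 0, 0, 0]]}}

```text
time_s: 13.78
tcp_pos: [0.4651, -0.0363, 0.0982]
ee_rot: [[0.995, -0.008, -0.099], [-0.008, -1.0, -0.0], [-0.099, 0.001, -0.995]]
wrist_force: [-3.9, 1.3, -0.8]
gripper_width: 0.52
gripper_force: 7.2
```

```bash
python3 t.py
```

```text
scene ring x0.580 8 z med 0.0702 max 0.0730 y -0.0191..-0.0160
scene ring x0.590 20 z med 0.0660 max 0.0704 y -0.0226..-0.0126
scene ring x0.600 17 z med 0.0610 max 0.0640 y -0.0235..-0.0118
scene ring x0.610 6 z med 0.0586 max 0.0598 y -0.0283..-0.0146
scene ring x0.620 6 z med 0.0552 max 0.0563 y -0.0365..-0.0273
  pl x0.480 22 [0.0964 0.1    0.1025]
  pl x0.495 65 [0.0962 0.0993 0.1015]
  pl x0.510 66 [0.095  0.0998 0.1035]
  pl x0.525 50 [0.0924 0.0985 0.1043]
  pl x0.540 51 [0.095  0.0979 0.0998]
  pl x0.555 53 [0.0944 0.098  0.0997]
  pl x0.570 102 [0.0738 0.0938 0.0994]
  pl x0.585 39 [0.0715 0.0807 0.0977]
```

{"name": "drive_tool", "arguments": {"rows": [[46, -0.5, 0, 0, 0, 0, 0], [40, 0, 0, 0, 0, 0, 0], [38, 0, 0, 0, 0, 0, 0], [38, 0, 0, 1, 0, 0, 0], [38, 0, 0, 1.5, 0, 0, 0]]}}

```text
time_s: 14.3
tcp_pos: [0.4666, -0.0361, 0.1014]
ee_rot: [[0.995, -0.008, -0.095], [-0.008, -1.0, 0.0], [-0.095, 0.001, -0.995]]
wrist_force: [1.7, -0.5, -1.4]
gripper_width: 0.402
gripper_force: 30.0
```

{"name": "drive_tool", "arguments": {"rows": [[38, 0, 0, 1.5, 0, 0, 0], [38, 0, 0, 1.5, 0, 0, 0], [38, 0, 0, 1.5, 0, 0, 0], [38, 0, 0, 0, 0, 0, 0]]}}

```text
time_s: 14.63
tcp_pos: [0.4654, -0.0362, 0.1059]
ee_rot: [[0.995, -0.008, -0.097], [-0.008, -1.0, 0.0], [-0.097, 0.001, -0.995]]
wrist_force: [1.4, -0.6, -2.7]
gripper_width: 0.401
gripper_force: 30.0
```

```bash
python3 t.py; python3 -c "
from h import *
s=sense();print(s['tcp_pos'],s['wrist_force'])"
```

```text
scene ring x0.580 11 z med 0.0694 max 0.0735 y -0.0209..-0.0144
scene ring x0.590 17 z med 0.0645 max 0.0692 y -0.0216..-0.0137
scene ring x0.600 17 z med 0.0609 max 0.0649 y -0.0195..-0.0118
scene ring x0.610 8 z med 0.0575 max 0.0603 y -0.0337..-0.0148
scene ring x0.620 4 z med 0.0558 max 0.0566 y -0.0348..-0.0268
  pl x0.480 33 [0.1017 0.1061 0.1092]
  pl x0.495 55 [0.1023 0.1046 0.1072]
  pl x0.510 62 [0.098  0.1041 0.1067]
  pl x0.525 62 [0.0961 0.1038 0.1084]
  pl x0.540 55 [0.0962 0.1    0.1025]
  pl x0.555 48 [0.096  0.0992 0.1009]
  pl x0.570 110 [0.074 0.094 0.1  ]
  pl x0.585 40 [0.074  0.0889 0.0981]
[ 0.4651215  -0.03618487  0.10560004] [ 0.8004231  -1.53850942 -2.083583  ]
```

{"name": "drive_tool", "arguments": {"rows": [[46, 0, 0, 0, 0, 0, 0], [54, 0, 0, 0, 0, 0, 0], [55, 0, 0, 0, 0, 0, 0], [55, -1, 0, 0, 0, 0, 0], [55, -1, 0, 0, 0, 0, 0]]}}

```text
time_s: 15.15
tcp_pos: [0.463, -0.0362, 0.1055]
ee_rot: [[0.995, -0.008, -0.098], [-0.008, -1.0, -0.0], [-0.098, 0.001, -0.995]]
wrist_force: [0.4, 0.5, -0.4]
gripper_width: 0.545
gripper_force: 8.3
```

{"name": "drive_tool", "arguments": {"rows": [[55, -1, 0, 0, 0, 0, 0], [55, -0.5, 0, 0, 0, 0, 0], [55, 0, 0, 0, 0, 0, 0]]}}

```text
time_s: 15.4
tcp_pos: [0.4615, -0.0362, 0.1056]
ee_rot: [[0.995, -0.008, -0.098], [-0.008, -1.0, -0.0], [-0.098, 0.001, -0.995]]
wrist_force: [-0.1, 0.5, -0.2]
gripper_width: 0.55
gripper_force: 8.3
```

```bash
cat >> t.py <<'E'
c=capture('scene'); f=c['frame']; hsv=cv2.cvtColor(f,cv2.COLOR_RGB2HSV); P=cloud(c,(hsv[...,0]>8)&(hsv[...,0]<30)&(hsv[...,1]>110))
P=P[(P[:,0]>.56)&(P[:,0]<.64)&(P[:,1]>-.075)&(P[:,1]<0)&(P[:,2]>.03)&(P[:,2]<.11)]
print('brass min',P.min(0).round(4),'max',P.max(0).round(4))
L=P[P[:,0]<.592]; print(L[np.argsort(L[:,0])].round(4).tolist()[:12])
s=sense();print(np.round(s['tcp_pos'],4),np.round(s['wrist_force'],1),s['gripper_width'])
E
python3 t.py
```

```text
scene ring x0.580 11 z med 0.0697 max 0.0721 y -0.0198..-0.0162
scene ring x0.590 18 z med 0.0643 max 0.0679 y -0.0279..-0.0133
scene ring x0.600 18 z med 0.0611 max 0.0650 y -0.0213..-0.0125
scene ring x0.610 5 z med 0.0590 max 0.0592 y -0.0235..-0.0145
scene ring x0.620 6 z med 0.0556 max 0.0567 y -0.0348..-0.0269
  pl x0.480 26 [0.1021 0.1059 0.1083]
  pl x0.495 64 [0.1016 0.1057 0.1074]
  pl x0.510 73 [0.098  0.1054 0.1096]
  pl x0.525 52 [0.0993 0.1039 0.1089]
  pl x0.540 52 [0.0991 0.1021 0.1046]
  pl x0.555 54 [0.0983 0.1015 0.1033]
  pl x0.570 121 [0.0743 0.0908 0.1029]
  pl x0.585 29 [0.0717 0.0797 0.0927]
brass min [ 0.5817 -0.051   0.0444] max [ 0.6369 -0.0129  0.0717]
[[0.5817, -0.0189, 0.0702], [0.5833, -0.0176, 0.0683], [0.5834, -0.0179, 0.0703], [0.5841, -0.0193, 0.0717], [0.5849, -0.0166, 0.0705], [0.5858, -0.0183, 0.0717], [0.5866, -0.0195, 0.0667], [0.5878, -0.0178, 0.0672], [0.5883, -0.0189, 0.0709], [0.5884, -0.0189, 0.0688], [0.5896, -0.017, 0.0672], [0.5901, -0.0179, 0.0688]]
[ 0.4617 -0.0362  0.1056] [ 0.3  0.3 -1. ] 0.5562686383759423
```

{"name": "drive_tool", "arguments": {"rows": [[55, 0, 0, -2.75, 0, -0.015, 0], [55, 0, 0, -2.75, 0, -0.015, 0], [55, 0, 0, -2.75, 0, -0.015, 0], [55, 0, 0, -2.75, 0, -0.015, 0], [55, 1, 0, 0, 0, 0, 0]]}}

```text
time_s: 15.97
tcp_pos: [0.4615, -0.0364, 0.0941]
ee_rot: [[0.999, -0.008, -0.04], [-0.008, -1.0, -0.0], [-0.04, 0.001, -0.999]]
wrist_force: [0.2, 0.2, 0.0]
gripper_width: 0.552
gripper_force: 8.4
```

{"name": "drive_tool", "arguments": {"rows": [[55, 1, 0, 0, 0, 0, 0], [55, 1, 0, 0, 0, 0, 0], [55, 1, 0, 0, 0, 0, 0], [55, 0, 0, 0, 0, 0, 0]]}}

```text
time_s: 16.3
tcp_pos: [0.464, -0.0365, 0.094]
ee_rot: [[0.999, -0.008, -0.042], [-0.008, -1.0, -0.0], [-0.042, 0.001, -0.999]]
wrist_force: [-4.5, 0.1, -1.3]
gripper_width: 0.548
gripper_force: 8.8
```

```bash
python3 t.py
```

```text
top ring x0.590 3 z med 0.0676 max 0.0682 y -0.0189..-0.0168
top ring x0.600 16 z med 0.0626 max 0.0667 y -0.0568..-0.0148
top ring x0.610 22 z med 0.0592 max 0.0629 y -0.0550..-0.0149
top ring x0.620 9 z med 0.0547 max 0.0579 y -0.0469..-0.0214
back edge x(at z=.09) 0.6162883132154086 sides -0.013648683703672414 -0.05665819860955976
scene ring x0.580 11 z med 0.0708 max 0.0730 y -0.0200..-0.0156
scene ring x0.590 20 z med 0.0654 max 0.0680 y -0.0264..-0.0144
scene ring x0.600 17 z med 0.0617 max 0.0658 y -0.0211..-0.0126
scene ring x0.610 6 z med 0.0585 max 0.0600 y -0.0303..-0.0155
scene ring x0.620 4 z med 0.0554 max 0.0561 y -0.0351..-0.0272
  pl x0.480 23 [0.0926 0.0967 0.0989]
  pl x0.495 63 [0.0919 0.0963 0.0982]
  pl x0.510 64 [0.0915 0.0972 0.1012]
  pl x0.525 45 [0.0916 0.0966 0.101 ]
  pl x0.540 45 [0.0936 0.096  0.0978]
  pl x0.555 57 [0.0932 0.0965 0.0985]
  pl x0.570 100 [0.0745 0.0933 0.0985]
  pl x0.585 40 [0.0718 0.0811 0.0953]
brass min [ 0.5814 -0.0518  0.0439] max [ 0.6374 -0.0126  0.0736]
[[0.5814, -0.0183, 0.0705], [0.5817, -0.019, 0.0723], [0.5822, -0.0158, 0.0736], [0.5833, -0.0178, 0.0682], [0.5836, -0.0183, 0.0701], [0.5856, -0.0179, 0.0676], [0.5857, -0.0181, 0.0697], [0.5863, -0.0193, 0.0712], [0.5882, -0.0186, 0.0668], [0.5887, -0.0194, 0.0685], [0.5893, -0.0207, 0.07], [0.5893, -0.0166, 0.0695]]
[ 0.4641 -0.0365  0.094 ] [-5.2  1.   0.1] 0.5541671504783412
```

{"name": "drive_tool", "arguments": {"rows": [[46, -1, 0, 0, 0, 0, 0], [40, 0, 0, 0, 0, 0, 0], [36, 0, 0, 0, 0, 0, 0], [36, 1, 0, 0, 0, 0, 0], [36, 1, 0, 0, 0, 0, 0]]}}

```text
time_s: 16.87
tcp_pos: [0.4669, -0.0362, 0.0947]
ee_rot: [[0.999, -0.008, -0.038], [-0.008, -1.0, 0.0], [-0.038, 0.0, -0.999]]
wrist_force: [-3.2, 0.3, -0.2]
gripper_width: 0.402
gripper_force: 30.0
```

{"name": "drive_tool", "arguments": {"rows": [[36, 1, 0, 0, 0, 0, 0], [36, 0, 0, -2, 0, 0, 0], [36, 0, 0, -2, 0, 0, 0], [36, 0, 0, 0, 0, 0, 0]]}}

```text
time_s: 17.2
tcp_pos: [0.4671, -0.0363, 0.09]
ee_rot: [[0.999, -0.008, -0.039], [-0.008, -1.0, -0.0], [-0.039, 0.001, -0.999]]
wrist_force: [-4.3, 0.6, -0.9]
gripper_width: 0.399
gripper_force: 30.0
```

```bash
python3 t.py
```

```text
top ring x0.600 15 z med 0.0626 max 0.0657 y -0.0570..-0.0148
top ring x0.610 23 z med 0.0586 max 0.0654 y -0.0572..-0.0149
top ring x0.620 24 z med 0.0554 max 0.0590 y -0.0510..-0.0214
back edge x(at z=.09) 0.6184044777624245 sides -0.013648683703672414 -0.05665819860955976
scene ring x0.580 7 z med 0.0694 max 0.0720 y -0.0185..-0.0149
scene ring x0.590 14 z med 0.0667 max 0.0695 y -0.0199..-0.0147
scene ring x0.600 19 z med 0.0612 max 0.0657 y -0.0223..-0.0119
scene ring x0.610 9 z med 0.0597 max 0.0611 y -0.0273..-0.0150
scene ring x0.620 7 z med 0.0550 max 0.0566 y -0.0375..-0.0271
  pl x0.480 30 [0.0882 0.0929 0.0964]
  pl x0.495 54 [0.0898 0.0931 0.0955]
  pl x0.510 48 [0.0912 0.0942 0.0965]
  pl x0.525 49 [0.0878 0.0938 0.0985]
  pl x0.540 39 [0.0917 0.0947 0.0969]
  pl x0.555 53 [0.0913 0.0953 0.0972]
  pl x0.570 65 [0.0908 0.0951 0.098 ]
  pl x0.585 83 [0.072  0.0804 0.0949]
brass min [ 0.5858 -0.0498  0.0445] max [ 0.6386 -0.0121  0.0723]
[[0.5858, -0.0183, 0.0696], [0.5867, -0.0159, 0.0683], [0.587, -0.0164, 0.0723], [0.5871, -0.0166, 0.07], [0.5892, -0.0163, 0.0697], [0.5896, -0.0171, 0.0714], [0.5897, -0.0171, 0.0671]]
[ 0.4671 -0.0363  0.0903] [-4.7  1.1 -0.5] 0.3995207524982581
```

{"name": "drive_tool", "arguments": {"rows": [[36, -1.5, 0, 0, 0, 0, 0], [36, -1, 0, 0, 0, 0, 0], [36, 0, 0, -1.5, 0, 0, 0], [36, 0, 0, -1.5, 0, 0, 0], [36, 0, 0, 0, 0, 0, 0]]}}

```text
time_s: 17.77
tcp_pos: [0.4661, -0.0361, 0.0876]
ee_rot: [[0.999, -0.008, -0.036], [-0.008, -1.0, 0.0], [-0.036, 0.0, -0.999]]
wrist_force: [0.0, -0.4, -1.3]
gripper_width: 0.404
gripper_force: 30.0
```

```bash
python3 t.py
```

```text
top ring x0.590 5 z med 0.0668 max 0.0682 y -0.0210..-0.0147
top ring x0.600 19 z med 0.0633 max 0.0678 y -0.0570..-0.0148
top ring x0.610 23 z med 0.0600 max 0.0639 y -0.0571..-0.0149
top ring x0.620 29 z med 0.0573 max 0.0602 y -0.0509..-0.0214
back edge x(at z=.09) 0.620522223468474 sides -0.013648683703672414 -0.05665819860955976
scene ring x0.580 9 z med 0.0679 max 0.0706 y -0.0176..-0.0148
scene ring x0.590 17 z med 0.0643 max 0.0685 y -0.0209..-0.0139
scene ring x0.600 18 z med 0.0617 max 0.0658 y -0.0209..-0.0124
scene ring x0.610 7 z med 0.0606 max 0.0617 y -0.0191..-0.0136
scene ring x0.620 13 z med 0.0572 max 0.0582 y -0.0409..-0.0233
  pl x0.480 29 [0.0866 0.0903 0.0941]
  pl x0.495 54 [0.0874 0.091  0.0933]
  pl x0.510 46 [0.0883 0.0921 0.0937]
  pl x0.525 46 [0.085  0.0912 0.0961]
  pl x0.540 40 [0.0891 0.0924 0.0953]
  pl x0.555 53 [0.0905 0.0935 0.0953]
  pl x0.570 77 [0.0816 0.0931 0.0963]
  pl x0.585 71 [0.0728 0.0813 0.0951]
brass min [ 0.583  -0.0389  0.0531] max [ 0.6272 -0.0119  0.0701]
[[0.583, -0.0171, 0.0686], [0.5846, -0.016, 0.0665], [0.5848, -0.0164, 0.0685], [0.586, -0.0187, 0.0694], [0.5864, -0.0152, 0.0686], [0.587, -0.0164, 0.0701], [0.5872, -0.0166, 0.0657], [0.5893, -0.0165, 0.0674], [0.5898, -0.0134, 0.0665], [0.59, -0.0177, 0.0646], [0.5908, -0.0193, 0.0681]]
[ 0.4659 -0.0361  0.0878] [ 0.8  1.  -0.8] 0.40016923271170485
```

{"name": "drive_tool", "arguments": {"rows": [[36, 0, 0, -1.5, 0, 0, 0], [36, 0, 0, -1.5, 0, 0, 0], [36, 0, 0, -1.5, 0, 0, 0], [36, 0, 0, -1.5, 0, 0, 0], [36, 0, 0, 0, 0, 0, 0]]}}

```text
time_s: 18.33
tcp_pos: [0.4649, -0.0363, 0.0812]
ee_rot: [[0.999, -0.008, -0.039], [-0.008, -1.0, -0.0], [-0.039, 0.0, -0.999]]
wrist_force: [-1.6, -0.5, -0.5]
gripper_width: 0.405
gripper_force: 30.0
```

```bash
python3 t.py
```

```text
top ring x0.590 7 z med 0.0663 max 0.0704 y -0.0210..-0.0148
top ring x0.600 24 z med 0.0639 max 0.0684 y -0.0568..-0.0148
top ring x0.610 24 z med 0.0628 max 0.0667 y -0.0571..-0.0149
top ring x0.620 35 z med 0.0605 max 0.0667 y -0.0509..-0.0213
back edge x(at z=.09) 0.6226415521063388 sides -0.013648683703672414 -0.05665819860955976
scene ring x0.580 9 z med 0.0657 max 0.0677 y -0.0218..-0.0139
scene ring x0.590 18 z med 0.0643 max 0.0675 y -0.0237..-0.0152
scene ring x0.600 20 z med 0.0624 max 0.0655 y -0.0221..-0.0113
scene ring x0.610 10 z med 0.0623 max 0.0642 y -0.0221..-0.0133
scene ring x0.620 18 z med 0.0610 max 0.0619 y -0.0438..-0.0202
  pl x0.480 30 [0.0814 0.0847 0.0878]
  pl x0.495 45 [0.0825 0.0856 0.0876]
  pl x0.510 37 [0.0822 0.0862 0.0886]
  pl x0.525 36 [0.0802 0.0856 0.0892]
  pl x0.540 36 [0.0853 0.0877 0.0902]
  pl x0.555 52 [0.086  0.0893 0.091 ]
  pl x0.570 81 [0.0777 0.0888 0.0925]
  pl x0.585 41 [0.0719 0.0845 0.0923]
brass min [ 0.5827 -0.0572  0.0442] max [ 0.6392 -0.0126  0.0675]
[[0.5827, -0.0166, 0.0667], [0.5844, -0.0155, 0.0646], [0.5851, -0.0168, 0.0661], [0.5857, -0.0219, 0.0616], [0.587, -0.0163, 0.0659], [0.5872, -0.0165, 0.0636], [0.5901, -0.0179, 0.0645], [0.5906, -0.0188, 0.0662], [0.5909, -0.0153, 0.0654], [0.591, -0.0155, 0.0675]]
[ 0.4649 -0.0363  0.0815] [-1.2 -0.4 -0.2] 0.40489230123941494
```

{"name": "drive_tool", "arguments": {"rows": [[36, 0, 0, -1.5, 0, 0, 0], [36, 0, 0, -1.5, 0, 0, 0], [36, 0, 0, -1.5, 0, 0, 0], [36, 0, 0, -1, 0, 0, 0], [36, 0, 0, 0, 0, 0, 0]]}}

```text
time_s: 18.9
tcp_pos: [0.4648, -0.0363, 0.0757]
ee_rot: [[0.999, -0.008, -0.039], [-0.008, -1.0, -0.0], [-0.039, 0.0, -0.999]]
wrist_force: [-1.0, -0.0, -0.1]
gripper_width: 0.402
gripper_force: 30.0
```

```bash
python3 t.py
```

```text
top ring x0.590 8 z med 0.0662 max 0.0674 y -0.0210..-0.0168
top ring x0.600 25 z med 0.0646 max 0.0687 y -0.0569..-0.0148
top ring x0.610 23 z med 0.0637 max 0.0683 y -0.0570..-0.0149
top ring x0.620 35 z med 0.0617 max 0.0644 y -0.0530..-0.0192
back edge x(at z=.09) 0.6226415521063388 sides -0.013648683703672414 -0.05665819860955976
scene ring x0.580 9 z med 0.0659 max 0.0683 y -0.0221..-0.0150
scene ring x0.590 18 z med 0.0640 max 0.0670 y -0.0227..-0.0140
scene ring x0.600 20 z med 0.0635 max 0.0655 y -0.0230..-0.0123
scene ring x0.610 9 z med 0.0633 max 0.0646 y -0.0198..-0.0120
scene ring x0.620 21 z med 0.0610 max 0.0629 y -0.0445..-0.0201
  pl x0.480 28 [0.0765 0.0802 0.0835]
  pl x0.495 37 [0.0781 0.0814 0.0846]
  pl x0.510 25 [0.077  0.0817 0.0844]
  pl x0.525 23 [0.077  0.0814 0.0842]
  pl x0.540 38 [0.0835 0.0861 0.0883]
  pl x0.555 54 [0.085  0.088  0.0905]
  pl x0.570 75 [0.0762 0.0885 0.0921]
  pl x0.585 42 [0.0734 0.0848 0.0929]
brass min [ 0.5837 -0.0571  0.0443] max [ 0.6357 -0.0117  0.0673]
[[0.5837, -0.0183, 0.0657], [0.5846, -0.0159, 0.0666], [0.5846, -0.0159, 0.0644], [0.5872, -0.0167, 0.0657], [0.5874, -0.017, 0.0633], [0.5877, -0.0176, 0.0673], [0.5886, -0.0152, 0.066], [0.5897, -0.0171, 0.0671]]
[ 0.465  -0.0362  0.076 ] [-2.   0.5  0.3] 0.4010203896549236
```

{"name": "drive_tool", "arguments": {"rows": [[36, -0.2, 0, -2.2, 0, -0.024, 0], [36, -0.2, 0, -2.5, 0, -0.024, 0], [36, -0.2, 0, -2.6, 0, -0.024, 0], [36, -0.2, 0, -2.6, 0, -0.024, 0], [36, -0.2, 0, -2.6, 0, -0.024, 0]]}}

```text
time_s: 19.47
tcp_pos: [0.4651, -0.036, 0.0638]
ee_rot: [[0.996, -0.008, 0.085], [-0.008, -1.0, 0.001], [0.085, -0.001, -0.996]]
wrist_force: [0.0, -0.8, -0.2]
gripper_width: 0.404
gripper_force: 30.0
```

```bash
python3 t.py
```

```text
top ring x0.590 17 z med 0.0665 max 0.0696 y -0.0544..-0.0168
top ring x0.600 27 z med 0.0649 max 0.0695 y -0.0570..-0.0148
top ring x0.610 24 z med 0.0630 max 0.0661 y -0.0571..-0.0149
top ring x0.620 35 z med 0.0607 max 0.0660 y -0.0530..-0.0171
back edge x(at z=.09) 0.6226415521063388 sides -0.013648683703672414 -0.05665819860955976
scene ring x0.580 6 z med 0.0658 max 0.0682 y -0.0175..-0.0161
scene ring x0.590 17 z med 0.0635 max 0.0670 y -0.0227..-0.0134
scene ring x0.600 19 z med 0.0634 max 0.0662 y -0.0219..-0.0120
scene ring x0.610 10 z med 0.0631 max 0.0640 y -0.0191..-0.0110
scene ring x0.620 21 z med 0.0610 max 0.0630 y -0.0422..-0.0183
  pl x0.480 8 [0.0711 0.0716 0.0728]
  pl x0.495 12 [0.0713 0.072  0.0732]
  pl x0.510 9 [0.0709 0.0727 0.0739]
  pl x0.525 27 [0.0723 0.0789 0.082 ]
  pl x0.540 58 [0.0797 0.0829 0.0853]
  pl x0.555 53 [0.0829 0.0858 0.0878]
  pl x0.570 90 [0.0771 0.0869 0.0911]
  pl x0.585 27 [0.0708 0.0827 0.0953]
brass min [ 0.5848 -0.0532  0.0459] max [ 0.6358 -0.0114  0.0682]
[[0.5848, -0.0163, 0.0642], [0.5849, -0.0165, 0.0662], [0.5869, -0.0161, 0.0682], [0.5872, -0.0166, 0.0657], [0.5889, -0.0158, 0.0678], [0.5897, -0.0171, 0.0649], [0.5918, -0.0248, 0.0589], [0.5919, -0.0172, 0.0665]]
[ 0.4638 -0.0363  0.0636] [-0.9  0.4  0.5] 0.4070791673805757
```

{"name": "drive_tool", "arguments": {"rows": [[36, -0.7, 0, 0, 0, 0, 0], [36, -0.5, 0, -1.5, 0, 0, 0], [36, 0, 1, -1.5, 0, 0, 0], [36, 0, -2, -1, 0, 0, 0], [36, 0, 1, 0, 0, 0, 0]]}}

```text
time_s: 20.03
tcp_pos: [0.4637, -0.0362, 0.0596]
ee_rot: [[0.997, -0.008, 0.083], [-0.008, -1.0, 0.0], [0.083, -0.001, -0.997]]
wrist_force: [0.0, 0.5, -0.3]
gripper_width: 0.404
gripper_force: 30.0
```

```bash
cat > t2.py <<'E'
from h import *
def zs(c):
    f=c['frame'];hsv=cv2.cvtColor(f,cv2.COLOR_RGB2HSV);Z=c['z_map'];v,u=np.mgrid[:480,:640]
    P=(np.stack([(u-c['cx'])/c['fx']*Z,(v-c['cy'])/c['fy']*Z,Z],-1)-c['t'])@c['R']
    return P,hsv
c=capture('top');P,h=zs(c)
b=(h[...,0]>8)&(h[...,0]<30)&(h[...,1]>110)&(abs(P[...,0]-.6)<.04)&(abs(P[...,1]+.036)<.035)&(P[...,2]>.05)
b=cv2.erode(b.astype(np.uint8),np.ones((2,2),np.uint8))>0
p=P[b]
if len(p)>10:
    A=np.c_[p[:,:2]-[.605,-.036],np.ones(len(p))];r=np.linalg.lstsq(A,p[:,2],rcond=None)[0];print('plane tilt deg x,y',np.degrees(r[:2]).round(1),'z at .605',r[2].round(4),len(p),'x max',p[:,0].max().round(4),'y',p[:,1].min().round(4),p[:,1].max().round(4))
vv,uu=np.nonzero(b)
c=capture('scene');P,h=zs(c)
b=(h[...,0]>8)&(h[...,0]<30)&(h[...,1]>110)&(abs(P[...,0]-.6)<.04)&(abs(P[...,1]+.036)<.035)&(P[...,2]>.05)&(P[...,2]<.1)
p=P[b]
print('scene',[(round(x,3),round(float(np.percentile(p[(p[:,0]>=x)&(p[:,0]<x+.01),2],85)),4)) for x in np.arange(.57,.63,.01) if ((p[:,0]>=x)&(p[:,0]<x+.01)).sum()>2],'xmin',p[:,0].min().round(4),'y',p[:,1].max().round(4))
g=(abs(P[...,0]-.535)<.05)&(P[...,1]>-.07)&(P[...,1]<0)&(P[...,2]>.06)&(P[...,2]<.14)&(P[...,0]>.49)&(P[...,0]<.57)&~b
q=P[g]; print('pliers pitch',np.degrees(np.arctan(np.polyfit(q[:,0],q[:,2],1)[0])).round(1))
s=sense();print(np.round(s['tcp_pos'],4),np.round(s['wrist_force'],1),round(s['gripper_width'],3))
E
python3 t2.py
```

```text
plane tilt deg x,y [-9.  -0.8] z at .605 0.0646 49 x max 0.6278 y -0.057 -0.0169
scene [(np.float64(0.58), 0.0675), (np.float64(0.59), 0.0664), (np.float64(0.6), 0.0652), (np.float64(0.61), 0.0633), (np.float64(0.62), 0.0621)] xmin 0.5856 y -0.0108
pliers pitch 16.3
[ 0.4636 -0.0361  0.0597] [ 1.  -0.6 -0.6] 0.4
```

```bash
cat > cal.py <<'E'
from h import *
for n in('top','scene'):
    d=dict(np.load(f'pics/{n}3.npz')); f=cv2.imread(f'pics/{n}3.png')[:,:,::-1]; h=cv2.cvtColor(np.ascontiguousarray(f),cv2.COLOR_RGB2HSV);Z=d['z_map'];v,u=np.mgrid[:480,:640]
    P=(np.stack([(u-d['cx'])/d['fx']*Z,(v-d['cy'])/d['fy']*Z,Z],-1)-d['t'])@d['R']
    b=(h[...,0]>8)&(h[...,0]<30)&(h[...,1]>110)&(abs(P[...,0]-.6)<.04)&(abs(P[...,1]+.036)<.035)&(P[...,2]>.05)
    if n=='top': b=cv2.erode(b.astype(np.uint8),np.ones((2,2),np.uint8))>0
    p=P[b]; A=np.c_[p[:,:2]-[.605,-.036],np.ones(len(p))];r=np.linalg.lstsq(A,p[:,2],rcond=None)[0];print(n,np.degrees(r[:2]).round(1),r[2].round(4),'xmin/max',p[:,0].min().round(4),p[:,0].max().round(4),'y',p[:,1].min().round(4),p[:,1].max().round(4))
    print([(round(x,3),round(float(np.percentile(p[(p[:,0]>=x)&(p[:,0]<x+.01),2],85)),4)) for x in np.arange(.57,.63,.01) if ((p[:,0]>=x)&(p[:,0]<x+.01)).sum()>2])
E
python3 cal.py
```

```text
top [ 1.4 -0. ] 0.0904 xmin/max 0.5832 0.619 y -0.0556 -0.0207
[(np.float64(0.58), 0.0923), (np.float64(0.59), 0.0925), (np.float64(0.6), 0.0913), (np.float64(0.61), 0.0914)]
scene [ 1.4 -1.6] 0.0902 xmin/max 0.5758 0.621 y -0.058 -0.0162
[(np.float64(0.57), 0.0902), (np.float64(0.58), 0.0917), (np.float64(0.59), 0.0918), (np.float64(0.6), 0.0911), (np.float64(0.61), 0.0922), (np.float64(0.62), 0.0918)]
```

{"name": "drive_tool", "arguments": {"rows": [[44, 0, 0, 0, 0, 0, 0], [48, 0, 0, 0, 0, 0, 0], [48, -0.5, 0, 3, 0, 0.03, 0], [48, -0.5, 0, 5, 0, 0.039, 0], [48, 0, 0, 5, 0, 0.039, 0]]}}

```text
time_s: 20.55
tcp_pos: [0.4607, -0.0363, 0.0724]
ee_rot: [[1.0, -0.008, -0.03], [-0.008, -1.0, -0.0], [-0.03, 0.0, -1.0]]
wrist_force: [0.1, -0.1, -1.5]
gripper_width: 0.479
gripper_force: 8.6
```

{"name": "drive_tool", "arguments": {"rows": [[48, 0, 0, 5, 0, 0.039, 0], [48, 0, 0, 5, 0, 0.039, 0], [48, 0.5, 0, 5, 0, 0.039, 0], [48, 0, 0, 1, 0, 0, 0], [48, 0, 0, 0, 0, 0, 0]]}}

```text
time_s: 20.97
tcp_pos: [0.4626, -0.0361, 0.0883]
ee_rot: [[0.99, -0.008, -0.142], [-0.008, -1.0, 0.0], [-0.142, 0.001, -0.99]]
wrist_force: [-0.4, 0.0, -1.5]
gripper_width: 0.481
gripper_force: 8.6
```

```bash
python3 t2.py
```

```text
scene [(np.float64(0.58), 0.0675), (np.float64(0.59), 0.0667), (np.float64(0.6), 0.0652), (np.float64(0.61), 0.0629), (np.float64(0.62), 0.0611)] xmin 0.5869 y -0.012
pliers pitch -2.0
[ 0.4618 -0.0363  0.0881] [ 0.1 -0.6 -1.7] 0.487
```

{"name": "drive_tool", "arguments": {"rows": [[46, 0, 0, 5, 0, 0, 0], [46, 2, 0, 0, 0, 0, 0], [46, 2, 0, 0, 0, 0, 0], [46, 1, 0, 0, 0, 0, 0], [36, 0, 0, 0, 0, 0, 0]]}}

```text
time_s: 21.48
tcp_pos: [0.4664, -0.0363, 0.0931]
ee_rot: [[0.989, -0.008, -0.145], [-0.008, -1.0, -0.0], [-0.145, 0.001, -0.989]]
wrist_force: [-1.6, 1.9, -2.1]
gripper_width: 0.438
gripper_force: 9.2
```

{"name": "drive_tool", "arguments": {"rows": [[36, 0, 0, 0, 0, 0, 0], [36, 0, 0, 0, 0, 0, 0], [36, -0.5, 0, -1.5, 0, 0, 0], [36, 0, 0, -1.5, 0, 0, 0], [36, 0, 0, 0, 0, 0, 0]]}}

```text
time_s: 21.9
tcp_pos: [0.4672, -0.0361, 0.0903]
ee_rot: [[0.99, -0.008, -0.142], [-0.008, -1.0, 0.0], [-0.142, 0.001, -0.99]]
wrist_force: [-1.2, 1.8, -0.7]
gripper_width: 0.399
gripper_force: 30.0
```

```bash
python3 t2.py
```

```text
scene [(np.float64(0.58), 0.068), (np.float64(0.59), 0.067), (np.float64(0.6), 0.0655), (np.float64(0.61), 0.0629), (np.float64(0.62), 0.0616)] xmin 0.5865 y -0.0121
pliers pitch -1.0
[ 0.4672 -0.0362  0.0905] [-2.2  0.7 -0.2] 0.402
```

{"name": "drive_tool", "arguments": {"rows": [[36, -0.5, 0, -1.5, 0, 0, 0], [36, -0.5, 0, -2, 0, 0, 0], [36, 0, 0, -2, 0, 0, 0], [36, 0, 0, -2, 0, 0, 0], [36, 0, 0, 0, 0, 0, 0]]}}

```text
time_s: 22.42
tcp_pos: [0.466, -0.0362, 0.0827]
ee_rot: [[0.99, -0.008, -0.143], [-0.008, -1.0, -0.0], [-0.143, 0.001, -0.99]]
wrist_force: [-0.9, 1.5, 0.2]
gripper_width: 0.407
gripper_force: 30.0
```

```bash
python3 t2.py
```

```text
scene [(np.float64(0.58), 0.0661), (np.float64(0.59), 0.0663), (np.float64(0.6), 0.0655), (np.float64(0.61), 0.0644), (np.float64(0.62), 0.0634)] xmin 0.5869 y -0.012
pliers pitch 2.9
[ 0.466  -0.0362  0.083 ] [-1.9  1.  -0.2] 0.401
```

{"name": "drive_tool", "arguments": {"rows": [[36, 0, 0, -2, 0, 0, 0], [36, 0, 0, -2, 0, 0, 0], [36, 0, 0, -2, 0, 0, 0], [36, 0, 0, -2, 0, 0, 0], [36, 0, 0, 0, 0, 0, 0]]}}

```text
time_s: 22.93
tcp_pos: [0.4656, -0.0364, 0.0745]
ee_rot: [[0.99, -0.008, -0.144], [-0.008, -1.0, -0.0], [-0.144, 0.001, -0.99]]
wrist_force: [-1.5, 0.6, 0.8]
gripper_width: 0.402
gripper_force: 30.0
```

```bash
python3 t2.py
```

```text
scene [(np.float64(0.58), 0.0669), (np.float64(0.59), 0.0667), (np.float64(0.6), 0.0652), (np.float64(0.61), 0.0639), (np.float64(0.62), 0.0621)] xmin 0.5872 y -0.012
pliers pitch 7.2
[ 0.4656 -0.0364  0.0749] [-1.6  0.6  0.2] 0.402
```

{"name": "drive_tool", "arguments": {"rows": [[36, 0, 0, 1, 0, 0, 0], [36, 0, 0, 1.5, 0, 0, 0], [36, -1, 0, 0.5, 0, 0, 0], [36, -1, 0, 0, 0, 0, 0], [36, 0, 0, 0, 0, 0, 0]]}}

```text
time_s: 23.45
tcp_pos: [0.4647, -0.0361, 0.0784]
ee_rot: [[0.99, -0.008, -0.14], [-0.008, -1.0, 0.0], [-0.14, 0.001, -0.99]]
wrist_force: [1.1, 0.9, -1.2]
gripper_width: 0.401
gripper_force: 30.0
```

```bash
python3 t2.py
```

```text
scene [(np.float64(0.58), 0.0669), (np.float64(0.59), 0.0663), (np.float64(0.6), 0.0653), (np.float64(0.61), 0.0639), (np.float64(0.62), 0.0613)] xmin 0.5878 y -0.0123
pliers pitch 5.5
[ 0.4646 -0.0361  0.0783] [ 0.1  0.5 -0.2] 0.401
```

```bash
cat > o.py <<'E'
from h import *
c=capture('top');f=c['frame'];h=cv2.cvtColor(f,cv2.COLOR_RGB2HSV);Z=c['z_map']
b=(h[...,0]>8)&(h[...,0]<32)&(h[...,1]>90)
u0,v0=map(int,proj(c,(.605,-.036,.065)))
for v in range(v0-14,v0+18):
    x=onplane(c,(u0,v),.064)[0]
    print('%.4f '%x,''.join('#' if b[v,u] else ('.' if f[v,u].max()<80 else ' ') for u in range(u0-16,u0+17)), ' '.join('%d'%round(1000*world(c,(u,v),Z[v,u])[2]) for u in range(u0-12,u0+13,3)))
print([round(onplane(c,(u,v0),.064)[1],4) for u in (u0-16,u0,u0+16)])
E
python3 o.py
```

```text
0.6371               .................. . 45 408 409 410 414 414 413 413 414
0.6349               ...................  410 408 411 414 415 415 418 416 415
0.6327           ........................ 412 409 413 416 417 1143 420 417 417
0.6305          ......................... 410 410 414 416 419 420 419 418 416
0.6284        .............         ..... 410 416 415 417 420 422 418 420 421
0.6262       ...........               .. 413 415 416 418 419 420 420 422 420
0.6240      .........                     410 417 421 420 422 423 421 420 420
0.6219     .........                      413 418 419 420 420 424 422 420 422
0.6197     ........                       417 419 421 421 421 421 424 422 420
0.6175    ........                        417 421 422 422 423 421 422 424 423
0.6154   ........                         419 420 422 422 424 423 423 422 423
0.6132   .......                          419 422 423 422 423 422 423 421 424
0.6111  ........                          417 421 423 424 420 423 424 423 424
0.6089  ........                          419 424 422 421 423 422 424 424 425
0.6067  
[... 760 characters left out ...]
425 426 427
0.5853  ......                            420 425 425 426 424 423 427 427 425
0.5831  .... .                            420 423 425 425 423 424 426 425 423
0.5810  ..... .                           422 425 423 426 425 425 426 427 426
0.5789  ... ...                           421 423 424 426 427 426 426 425 425
0.5767  ........                          423 422 425 425 425 427 427 427 426
0.5746  .......                           419 423 425 424 425 426 428 426 425
0.5725  ......                            421 423 426 427 425 1143 425 426 427
0.5703  ........                          422 423 425 424 428 428 426 427 428
[np.float64(-0.0023), np.float64(-0.0358), np.float64(-0.0694)]
```

{"name": "drive_tool", "arguments": {"rows": [[48, 0, 0, 0, 0, 0, 0], [55, 0, 0, 0, 0, 0, 0], [60, 0, 0, 4, 0, 0, 0], [62, 0, 0, 10, 0, 0, 0], [62, -12, 0, 8, 0, 0, 0]]}}

```text
time_s: 24.02
tcp_pos: [0.4543, -0.0361, 0.101]
ee_rot: [[0.99, -0.007, -0.14], [-0.007, -1.0, -0.0], [-0.14, 0.001, -0.99]]
wrist_force: [0.4, 1.7, -1.0]
gripper_width: 0.604
gripper_force: 8.2
```

{"name": "drive_tool", "arguments": {"rows": [[62, -20, 0, 5, 0, 0, 0], [62, -15, 0, 0, 0, 0, 0], [62, 0, 0, 0, 0, 0, 0]]}}

```text
time_s: 24.27
tcp_pos: [0.4143, -0.0364, 0.106]
ee_rot: [[0.99, -0.008, -0.144], [-0.008, -1.0, 0.001], [-0.144, 0.001, -0.99]]
wrist_force: [-0.5, -0.3, -0.6]
gripper_width: 0.622
gripper_force: 8.1
```

```bash
python3 o.py; python3 t2.py
```

```text
0.6371        ......         ......       45 44 46 41 43 43 45 43 44
0.6349        ......         ......       45 45 46 38 46 46 43 46 43
0.6327        ......         ......       42 44 45 46 45 46 45 47 45
0.6305        ......  #   #  .....        43 43 41 62 44 63 44 43 46
0.6284         ....  ######## ....        45 42 45 57 58 63 44 44 45
0.6262            #############           42 45 57 63 59 63 57 41 46
0.6240           #####     #####          42 41 63 57 46 58 61 45 43
0.6219          ###           ###         43 61 58 47 43 45 59 63 47
0.6197         ###             ###        46 61 42 45 86 85 45 59 43
0.6175         ###             ###      . 44 61 46 88 95 96 44 64 42
0.6154  .     ####             ####     . 42 61 45 97 96 95 43 62 43
0.6132  ..    ###               ###    .. 44 63 47 93 96 95 89 62 42
0.6111  .     ###       ..      ###    .. 44 65 88 98 97 98 83 63 44
0.6089  .     ###       ..      ###     . 45 64 86 96 95 98 86 63 42
0.6067        ###       ..      ###     . 46 66 86 100 95 96 89 68 45
0.6046        ####              ###       43 66 86 94 99 94 86 6
[... 839 characters left out ...]
38 438 437
0.5767  .                    .......      42 41 436 437 436 437 438 436 438
0.5746                   .......... ...   46 438 435 437 438 438 444 440 440
0.5725                ................... 45 437 437 436 444 440 442 444 441
0.5703              ..................... 437 438 437 442 442 443 444 445 444
[np.float64(-0.0023), np.float64(-0.0358), np.float64(-0.0694)]
plane tilt deg x,y [-11.1  -0.5] z at .605 0.0648 53 x max 0.6273 y -0.057 -0.0169
scene [(np.float64(0.58), 0.0675), (np.float64(0.59), 0.0668), (np.float64(0.6), 0.0649), (np.float64(0.61), 0.0637), (np.float64(0.62), 0.0619)] xmin 0.587 y -0.0128
pliers pitch -16.1
[ 0.4182 -0.036   0.1059] [ 0.6 -0.2 -0.8] 0.623
```

```bash
cat > pp.py <<'E'
from h import *
c=capture('scene');Z=c['z_map'];v,u=np.mgrid[:480,:640]
P=(np.stack([(u-c['cx'])/c['fx']*Z,(v-c['cy'])/c['fy']*Z,Z],-1)-c['t'])@c['R']
T=np.array(sense()['tcp_pos'])
m=(Z>0)&(P[...,2]>.07)&(P[...,2]<.2)&(abs(P[...,1]-T[1])<.05)&(P[...,0]>T[0]+.01)&(P[...,0]<T[0]+.135)
q=P[m]
for x in np.arange(.01,.135,.01):
    k=(q[:,0]>=T[0]+x)&(q[:,0]<T[0]+x+.01)
    if k.sum()>3: print(round(x,2),k.sum(),np.percentile(q[k,2],[10,50,90]).round(4),np.percentile(q[k,1],[5,95]).round(3))
print(T)
E
python3 pp.py; date
```

```text
0.01 36 [0.1053 0.1238 0.1974] [-0.014  0.013]
0.02 32 [0.1046 0.1099 0.1977] [-0.023  0.014]
0.03 48 [0.1058 0.1086 0.1375] [-0.045  0.013]
0.04 40 [0.1062 0.1096 0.1113] [-0.042 -0.023]
0.05 35 [0.1042 0.1104 0.1127] [-0.039 -0.025]
0.06 27 [0.1033 0.1094 0.1137] [-0.03  -0.026]
0.07 22 [0.1076 0.1106 0.1128] [-0.031 -0.025]
0.08 35 [0.1079 0.1112 0.1135] [-0.043 -0.024]
0.09 37 [0.1081 0.1116 0.1139] [-0.044 -0.024]
0.1 42 [0.1095 0.1125 0.1147] [-0.042 -0.025]
0.11 82 [0.088  0.1019 0.1151] [-0.042 -0.025]
0.12 17 [0.0855 0.098  0.1141] [-0.04  -0.026]
[ 0.41826605 -0.03602752  0.10558756]
Thu Dec  3 23:37:38 UTC 2026
```

{"name": "drive_tool", "arguments": {"rows": [[66, 8, -12, 14, 0, 0.08, 0], [66, 8, -12, 14, 0, 0.08, 0], [66, 8, -12, 14, 0, 0.08, 0], [66, 8, -12, 14, 0, 0.08, 0], [66, 8, -12, 14, 0, 0.08, 0]]}}

```text
time_s: 24.88
tcp_pos: [0.4587, -0.097, 0.1758]
ee_rot: [[0.855, -0.007, -0.518], [-0.008, -1.0, 0.0], [-0.518, 0.004, -0.855]]
wrist_force: [0.2, 0.4, -1.0]
gripper_width: 0.659
gripper_force: 8.0
```

{"name": "drive_tool", "arguments": {"rows": [[66, 16, 0, 0, 0, 0, 0.11], [66, 16, 0, 0, 0, 0, 0.11], [66, 16, 0, 0, 0, 0, 0.11], [66, 17, 0, 0, 0, 0, 0.11], [66, 17, 0, 0, 0, 0, 0.11]]}}

```text
time_s: 25.3
tcp_pos: [0.541, -0.0961, 0.1743]
ee_rot: [[0.732, 0.521, -0.439], [0.445, -0.853, -0.272], [-0.517, 0.004, -0.856]]
wrist_force: [-0.6, 0.4, -1.6]
gripper_width: 0.663
gripper_force: 8.0
```

{"name": "drive_tool", "arguments": {"rows": [[66, 17, -2, 0, 0, 0, 0.11], [66, 0, 0, 0, 0, 0, 0], [66, 0, 0, 0, 0, 0, 0]]}}

```text
time_s: 25.55
tcp_pos: [0.5563, -0.0977, 0.1741]
ee_rot: [[0.681, 0.607, -0.41], [0.518, -0.795, -0.316], [-0.517, 0.003, -0.856]]
wrist_force: [-0.3, -0.7, -1.0]
gripper_width: 0.662
gripper_force: 8.0
```

```bash
cat > q.py <<'E'
from h import *
s=sense();T=np.array(s['tcp_pos']);R=np.array(s['ee_rot']); print(T.round(4),R.round(3).tolist(),np.round(s['wrist_force'],1),np.round(s['joints'],0))
for n in('scene','top'):
    c=capture(n);Z=c['z_map'];v,u=np.mgrid[:480,:640]
    P=(np.stack([(u-c['cx'])/c['fx']*Z,(v-c['cy'])/c['fy']*Z,Z],-1)-c['t'])@c['R']
    a=P-T; d=R[:,0].copy(); d[2]=0; d/=np.linalg.norm(d); e=np.array([-d[1],d[0],0])
    L=a@d; W=a@e
    m=(Z>0)&(L>.03)&(L<.135)&(abs(W)<.03)&(a[...,2]<.02)&(P[...,2]>T[2]-.075-.0)&(P[...,2]>.101)
    for x in np.arange(.03,.135,.01):
        k=m&(L>=x)&(L<x+.01)
        if k.sum()>3: print(n,round(x,2),k.sum(),np.percentile(P[k][:,2],[5,50,95]).round(4),np.percentile(W[k],[5,95]).round(4))
E
python3 q.py
```

```text
[ 0.5563 -0.0977  0.1741] [[0.681, 0.607, -0.41], [0.518, -0.795, -0.316], [-0.517, 0.003, -0.856]] [-0.3 -0.7 -1. ] [ 13.  32.  -5.  13. -83. 110.]
scene 0.03 44 [0.1587 0.1621 0.1651] [-0.0096  0.0182]
scene 0.04 41 [0.1545 0.1589 0.1619] [-0.0063  0.0152]
scene 0.05 47 [0.1466 0.1563 0.1614] [0.0014 0.0124]
scene 0.06 43 [0.1453 0.1517 0.1587] [-0.0029  0.0113]
scene 0.07 35 [0.1435 0.1471 0.1508] [-0.0052  0.0131]
scene 0.08 34 [0.1397 0.1432 0.1463] [-0.0065  0.0134]
scene 0.09 35 [0.1353 0.1404 0.1428] [-0.0058  0.0111]
scene 0.1 64 [0.1088 0.1313 0.1392] [-0.0021  0.0114]
scene 0.11 18 [0.126  0.1341 0.1363] [-0.0032  0.0104]
scene 0.13 5 [0.1052 0.1063 0.1076] [-0.0285 -0.0239]
top 0.03 7 [0.1614 0.1649 0.1676] [-0.0137  0.0146]
```

{"name": "drive_tool", "arguments": {"rows": [[66, 1, 0, -12, 0, 0, 0], [66, 1, 0, -12, 0, 0, 0], [66, 0, 0, -12, 0, 0, 0], [66, 0, 0, -10, 0, 0, 0], [66, 0, 0, -5, 0, 0, 0]]}}

```text
time_s: 26.07
tcp_pos: [0.5567, -0.0985, 0.1217]
ee_rot: [[0.68, 0.607, -0.412], [0.518, -0.795, -0.317], [-0.519, 0.002, -0.855]]
wrist_force: [-0.6, 0.1, -1.4]
gripper_width: 0.662
gripper_force: 8.0
```

{"name": "drive_tool", "arguments": {"rows": [[66, -1, 0, 0, 0, 0, 0], [66, -1, 0, 0, 0, 0, 0], [66, -1, 0, 0, 0, 0, 0], [66, -1, 0, 0, 0, 0, 0]]}}

```text
time_s: 26.4
tcp_pos: [0.5552, -0.0982, 0.1247]
ee_rot: [[0.683, 0.608, -0.405], [0.519, -0.794, -0.317], [-0.514, 0.006, -0.858]]
wrist_force: [3.1, -0.2, -2.3]
gripper_width: 0.659
gripper_force: 8.1
```

```bash
python3 t2.py;python3 o.py|head -24
```

```text
scene [(np.float64(0.58), 0.0672), (np.float64(0.59), 0.0667), (np.float64(0.6), 0.0654), (np.float64(0.61), 0.0638), (np.float64(0.62), 0.0623), (np.float64(0.63), 0.0605)] xmin 0.5869 y -0.0127
pliers pitch -16.4
[ 0.5549 -0.0981  0.1247] [ 3.2 -0.7 -1.6] 0.664
0.6371   ................................ 257 257 257 242 263 268 269 271 270
0.6349   ................................ 255 254 260 261 263 265 267 268 267
0.6327    ............................... 249 257 259 262 263 267 267 270 265
0.6305     .............................. 241 256 262 265 265 267 268 270 262
0.6284     .............................. 233 258 262 265 267 267 270 270 239
0.6262      ............................. 229 256 263 266 266 269 269 272 241
0.6240      ............................. 222 246 262 266 267 273 272 272 267
0.6219       ............................ 212 239 263 265 271 272 272 268 267
0.6197       ............................ 44 233 261 269 270 270 273 265 243
0.6175        ........................... 43 226 250 269 271 274 271 265 237
0.6154  .     ........................... 48 217 245 268 2
[... 329 characters left out ...]
.6046       ............................ 195 191 207 235 246 240 234 222 224
0.6024     .............................. 193 196 200 229 243 242 234 231 221
0.6003    ............................... 194 198 197 220 244 235 233 227 224
0.5981  ................................. 195 199 198 213 241 231 229 226 226
0.5960  ................................. 192 200 203 203 233 234 230 220 224
0.5938  ................................. 197 196 204 205 222 230 228 225 220
0.5917  ................................. 199 198 204 207 217 230 224 224 219
0.5895  ................................. 198 201 205 208 210 225 225 221 218
0.5874  ................................. 200 205 207 208 208 224 226 220 218
```

{"name": "drive_tool", "arguments": {"rows": [[66, -1.5, 0, 0, 0, 0, 0], [66, -1.5, 0, 0, 0, 0, 0], [66, -1, 0, 1, 0, 0, 0], [66, -1, 0, 1, 0, 0, 0], [66, 0, 0, 0, 0, 0, 0]]}}

```text
time_s: 26.97
tcp_pos: [0.5487, -0.0982, 0.1264]
ee_rot: [[0.681, 0.608, -0.409], [0.519, -0.794, -0.317], [-0.517, 0.004, -0.856]]
wrist_force: [2.2, -0.0, -1.1]
gripper_width: 0.661
gripper_force: 7.9
```

```bash
python3 t2.py
```

```text
scene [(np.float64(0.58), 0.0669), (np.float64(0.59), 0.0658), (np.float64(0.6), 0.0656), (np.float64(0.61), 0.0658), (np.float64(0.62), 0.0664), (np.float64(0.63), 0.0652)] xmin 0.5857 y -0.0123
pliers pitch -14.8
[ 0.5486 -0.0982  0.1262] [ 0.8 -0.6 -0.5] 0.663
```

{"name": "drive_tool", "arguments": {"rows": [[66, -1, 0, 0.4, 0, 0, 0], [66, -1.5, 0, 0.2, 0, 0, 0], [66, -1.5, 0, 0, 0, 0, 0], [66, -1.5, 0, 0, 0, 0, 0], [66, 0, 0, 0, 0, 0, 0]]}}

```text
time_s: 27.48
tcp_pos: [0.5423, -0.0983, 0.1267]
ee_rot: [[0.68, 0.608, -0.41], [0.519, -0.794, -0.317], [-0.518, 0.003, -0.855]]
wrist_force: [-0.2, 0.1, 0.0]
gripper_width: 0.659
gripper_force: 7.7
```

```bash
python3 t2.py
```

```text
scene [(np.float64(0.57), 0.0646), (np.float64(0.58), 0.0646), (np.float64(0.59), 0.0654), (np.float64(0.6), 0.0656), (np.float64(0.61), 0.0662)] xmin 0.5766 y -0.015
pliers pitch -12.8
[ 0.5427 -0.0983  0.1267] [-0.4 -0.5  0.1] 0.661
```

{"name": "drive_tool", "arguments": {"rows": [[66, 3, 0, 2, 0, 0, 0], [66, 1, 0, 12, 0, 0, 0], [66, 0, 0, 20, 0, 0, 0], [66, 0, 0, 20, 0, 0, 0], [66, 0, 0, 8, 0, 0, 0]]}}

```text
time_s: 28.0
tcp_pos: [0.5489, -0.0983, 0.192]
ee_rot: [[0.683, 0.608, -0.404], [0.519, -0.794, -0.317], [-0.513, 0.007, -0.858]]
wrist_force: [0.8, 1.3, 0.1]
gripper_width: 0.659
gripper_force: 7.7
```

{"name": "drive_tool", "arguments": {"rows": [[66, -8, -25, 0, 0, 0, -0.11], [66, -14, -33, 0, 0, 0, -0.11], [66, -14, -33, 0, 0, 0, -0.11], [66, -14, -33, 0, 0, 0, -0.11], [66, -14, -33, 0, 0, 0, -0.11]]}}

```text
time_s: 28.42
tcp_pos: [0.483, -0.2562, 0.1889]
ee_rot: [[0.852, 0.099, -0.514], [0.083, -0.995, -0.054], [-0.517, 0.004, -0.856]]
wrist_force: [1.5, -0.2, -0.3]
gripper_width: 0.662
gripper_force: 7.7
```

{"name": "drive_tool", "arguments": {"rows": [[66, -12, -28, 0, 0, 0, -0.11], [66, 0, -8, -10, 0, -0.08, -0.01], [66, 0, 0, -15, 0, -0.08, 0], [66, 0, 0, -15, 0, -0.08, 0], [66, 0, 0, 0, 0, 0, 0]]}}

```text
time_s: 28.83
tcp_pos: [0.4679, -0.291, 0.1478]
ee_rot: [[0.953, -0.021, -0.301], [-0.019, -1.0, 0.008], [-0.301, -0.002, -0.954]]
wrist_force: [-1.2, 0.5, -0.4]
gripper_width: 0.655
gripper_force: 7.8
```

```bash
python3 t2.py; python3 o.py|sed -n 1,32p; sed -i 's/\[...,2\]>.101/[...,2]>.05/' q.py; python3 q.py
```

```text
plane tilt deg x,y [ 3.2 -0.5] z at .605 0.0663 35 x max 0.6061 y -0.0546 -0.021
scene [(np.float64(0.57), 0.0639), (np.float64(0.58), 0.0651), (np.float64(0.59), 0.0653), (np.float64(0.6), 0.0653), (np.float64(0.61), 0.0659)] xmin 0.5775 y -0.0162
0.6371        ......         ......       45 42 43 45 47 44 43 44 43
0.6349        ......         ......       43 45 43 47 46 45 44 45 46
0.6327        ......         ......       46 48 42 43 44 46 42 43 47
0.6305        ......         .....        46 42 44 45 45 43 45 41 40
0.6284         ....           ....        43 48 46 42 43 46 45 47 44
0.6262                                    40 42 43 41 45 45 46 47 39
0.6240                                    44 44 48 43 44 47 43 40 46
0.6219                #   #               40 43 46 69 45 63 44 41 43
0.6197                                    43 43 45 63 87 86 46 45 46
0.6175                                  . 44 45 43 86 98 99 47 46 41
0.6154  .         #                     . 47 46 65 96 98 94 63 43 41
0.6132  ..       ##            #       .. 44 41 68 96 97 95 88 46 42
0.6111  .        #     
[... 1757 characters left out ...]
2 0.1466] [-0.0115  0.0068]
scene 0.08 20 [0.1398 0.1435 0.1462] [-0.0117  0.0071]
scene 0.09 16 [0.1408 0.1436 0.1456] [-0.0105  0.0054]
scene 0.1 19 [0.139  0.1425 0.1453] [-0.0128  0.0053]
scene 0.11 55 [0.1148 0.1301 0.1443] [-0.0093  0.0032]
top 0.11 26 [0.134  0.1427 0.1462] [-0.0105  0.002 ]
top 0.12 15 [0.1222 0.1427 0.1456] [-0.0103  0.0035]Traceback (most recent call last):
  File "t2.py", line 18, in <module>
    q=P[g]; print('pliers pitch',np.degrees(np.arctan(np.polyfit(q[:,0],q[:,2],1)[0])).round(1))
                                                      ~~~~~~~~~~^^^^^^^^^^^^^^^^^
    raise TypeError("expected non-empty vector for x")
TypeError: expected non-empty vector for x
```

{"name": "drive_tool", "arguments": {"rows": [[66, 0, 0, -15, 0, -0.035, 0.018], [66, -1, 0, -25, 0, -0.035, 0.018], [66, 0, 0, -25, 0, 0, 0], [66, 0, 0, -20, 0, 0, 0], [66, 0, 0, 0, 0, 0, 0]]}}

```text
time_s: 29.5
tcp_pos: [0.4686, -0.29, 0.0601]
ee_rot: [[0.971, 0.019, -0.239], [0.019, -1.0, -0.002], [-0.239, -0.002, -0.971]]
wrist_force: [-0.5, -0.1, -1.2]
gripper_width: 0.665
gripper_force: 7.8
```

```bash
sed -i "s/P\[...,2\]>.05)/P[...,2]>.036)/" q.py; python3 q.py
```

```text
[ 0.4686 -0.29    0.0601] [[0.971, 0.019, -0.239], [0.019, -1.0, -0.002], [-0.239, -0.002, -0.971]] [-0.5 -0.1 -1.2] [-13.  32. -16.   4. -56. 102.]
scene 0.03 28 [0.0567 0.0611 0.0637] [-0.0118  0.0159]
scene 0.04 23 [0.0573 0.0611 0.0631] [-0.0097  0.0125]
scene 0.05 30 [0.0556 0.0624 0.0667] [-0.0092  0.009 ]
scene 0.06 25 [0.0549 0.0622 0.0673] [-0.0028  0.0065]
scene 0.07 18 [0.0567 0.0603 0.0628] [-0.0087  0.0075]
scene 0.08 21 [0.0564 0.0604 0.0627] [-0.0133  0.0069]
scene 0.09 20 [0.0572 0.0601 0.0622] [-0.0116  0.0066]
scene 0.1 18 [0.0565 0.0603 0.0627] [-0.0105  0.0052]
scene 0.11 45 [0.0397 0.0519 0.0623] [-0.0114  0.0045]
scene 0.12 5 [0.0484 0.0597 0.0623] [-0.0076 -0.0004]
```

{"name": "drive_tool", "arguments": {"rows": [[66, 0, -1, -10, 0, 0, 0], [66, 0, 0, -7, 0, 0, 0], [66, 0, 0, -3, 0, 0, 0], [66, 0, 0, -2, 0, 0, 0], [66, 0, 0, 0, 0, 0, 0]]}}

```text
time_s: 30.02
tcp_pos: [0.4703, -0.2922, 0.0415]
ee_rot: [[0.973, 0.019, -0.231], [0.018, -1.0, -0.005], [-0.231, 0.0, -0.973]]
wrist_force: [-0.1, 0.2, -0.6]
gripper_width: 0.667
gripper_force: 7.8
```

{"name": "drive_tool", "arguments": {"rows": [[66, 0, 0, -1, 0, 0, 0], [66, 0, 0, -1, 0, 0, 0], [66, 0, 0, 0, 0, 0, 0]]}}

```text
time_s: 30.27
tcp_pos: [0.4705, -0.2922, 0.0397]
ee_rot: [[0.973, 0.019, -0.231], [0.018, -1.0, -0.005], [-0.231, 0.0, -0.973]]
wrist_force: [-0.4, -0.0, -1.3]
gripper_width: 0.663
gripper_force: 7.8
```

```bash
python3 q.py|head -9
```

```text
[ 0.4705 -0.2922  0.0397] [[0.973, 0.019, -0.231], [0.018, -1.0, -0.005], [-0.231, 0.0, -0.973]] [-0.4 -0.  -1.3] [-13.  33. -17.   4. -53. 102.]
scene 0.03 26 [0.0369 0.0406 0.0442] [-0.0124  0.0181]
scene 0.04 28 [0.0384 0.0416 0.0437] [-0.0097  0.0134]
scene 0.05 21 [0.0382 0.0431 0.0469] [-0.0052  0.007 ]
scene 0.06 18 [0.0363 0.042  0.0462] [0.0008 0.0072]
scene 0.07 15 [0.0376 0.0413 0.0425] [-0.0069  0.0072]
scene 0.08 21 [0.0384 0.0407 0.0429] [-0.0114  0.0065]
scene 0.09 20 [0.0379 0.0405 0.0429] [-0.0115  0.0067]
scene 0.1 19 [0.0386 0.0415 0.0438] [-0.0129  0.0062]
```

{"name": "drive_tool", "arguments": {"rows": [[66, -1.5, 0, -1, 0, 0, 0], [66, 0, 0, -1, 0, 0, 0], [69, 0, 0, 0, 0, 0, 0], [74, 0, 0, 0, 0, 0, 0], [100, 0, 0, 0, 0, 0, 0]]}}

```text
time_s: 30.78
tcp_pos: [0.4691, -0.2923, 0.0378]
ee_rot: [[0.973, 0.019, -0.231], [0.018, -1.0, -0.005], [-0.231, 0.001, -0.973]]
wrist_force: [0.6, 0.1, -0.2]
gripper_width: 0.748
gripper_force: 0.0
```

{"name": "drive_tool", "arguments": {"rows": [[100, 0, 0, 0, 0, 0, 0], [100, 0, 0, 0, 0, 0, 0], [100, 4, 0, 15, 0, 0, 0], [100, 5, 0, 20, 0, 0, 0], [100, 6, 10, 25, 0, -0.07, 0]]}}

```text
time_s: 31.2
tcp_pos: [0.4849, -0.2829, 0.0962]
ee_rot: [[0.986, 0.019, -0.165], [0.018, -1.0, -0.005], [-0.165, 0.002, -0.986]]
wrist_force: [1.1, 0.4, -0.1]
gripper_width: 0.989
gripper_force: 0.0
```

{"name": "drive_tool", "arguments": {"rows": [[50, -2, 30, 4, 0, -0.08, -0.02], [0, -2, 38, 4, 0, -0.086, 0], [0, -2, 40, 4, 0, 0, 0], [0, -2, 40, 0, 0, 0, 0], [0, -2, 40, 0, 0, 0, 0]]}}

```text
time_s: 31.62
tcp_pos: [0.4736, -0.0928, 0.1106]
ee_rot: [[1.0, -0.003, 0.005], [-0.003, -1.0, -0.002], [0.005, 0.002, -1.0]]
wrist_force: [1.2, 0.6, 0.3]
gripper_width: 0.707
gripper_force: 0.0
```

{"name": "drive_tool", "arguments": {"rows": [[0, -2, 36, 0, 0, 0, 0], [0, -2, 22, 0, 0, 0, 0], [0, 0, 0, -15, 0, 0, 0], [0, 0, 0, 0, 0, 0, 0], [0, 0, 0, 0, 0, 0, 0]]}}

```text
time_s: 32.03
tcp_pos: [0.4694, -0.0361, 0.0944]
ee_rot: [[1.0, -0.001, 0.001], [-0.001, -1.0, -0.003], [0.001, 0.003, -1.0]]
wrist_force: [-0.5, -0.7, 0.1]
gripper_width: 0.327
gripper_force: 0.0
```

```bash
cat > w.py <<'E'
from h import *
from scipy.ndimage import label
s=sense();print(np.round(s['tcp_pos'],4),np.round(s['wrist_force'],1),round(s['gripper_width'],3),s['time_s'])
for n in('scene','top'):
    c=capture(n);f=c['frame'];h=cv2.cvtColor(f,cv2.COLOR_RGB2HSV);Z=c['z_map'];v,u=np.mgrid[:480,:640]
    P=(np.stack([(u-c['cx'])/c['fx']*Z,(v-c['cy'])/c['fy']*Z,Z],-1)-c['t'])@c['R']
    r=(Z>0)&(abs(P[...,0]-.5055)<.04)&(abs(P[...,1]+.0354)<.02)&(P[...,2]<.06)&(P[...,2]>.005)
    o=r&(h[...,0]<22)&(h[...,1]>130)&(h[...,2]>90)
    if o.sum()>1: q=P[o]; print(n,'orange',o.sum(),np.median(q,0).round(4),q.min(0).round(4),q.max(0).round(4),'top85',np.percentile(q[:,2],90).round(4), 'plane.049',[onplane(c,(uu,vv),.049)[:2].round(4).tolist() for vv,uu in [np.argwhere(o).mean(0)]])
    m=r&(abs(P[...,1]+.0354)<.011)
    print(n,[(int(1000*x),int(m[k].sum()),float((1000*np.percentile(P[...,2][m&k],80)).round(0))) for x in np.arange(.475,.535,.004) for k in [(P[...,0]>=x)&(P[...,0]<x+.004)] if (m&k).sum()>1])
E
python3 w.py
```

```text
[ 0.4694 -0.0361  0.0944] [-0.5 -0.7  0.1] 0.327 32.0333
scene [(475, 43, 30.0), (479, 11, 31.0), (483, 12, 32.0), (487, 9, 31.0), (491, 10, 31.0), (495, 43, 48.0), (499, 7, 46.0), (503, 2, 35.0), (507, 6, 36.0), (511, 12, 34.0), (515, 17, 38.0), (519, 21, 43.0), (523, 6, 43.0), (527, 3, 31.0), (531, 6, 31.0), (535, 9, 31.0)]
top []
```

{"name": "drive_tool", "arguments": {"rows": [[0, 0, 0, -10, 0, 0, 0], [0, 0, 0, -10, 0, 0, 0], [0, 0, 0, -8, 0, 0, 0], [0, 0, 0, -3, 0, 0, 0], [0, 0, 0, 0, 0, 0, 0]]}}

```text
time_s: 32.55
tcp_pos: [0.4696, -0.0368, 0.0631]
ee_rot: [[1.0, -0.003, 0.002], [-0.003, -1.0, -0.003], [0.002, 0.003, -1.0]]
wrist_force: [-0.2, -0.4, 0.8]
gripper_width: 0.008
gripper_force: 0.0
```

{"name": "drive_tool", "arguments": {"rows": [[0, 6, 0, 0, 0, 0, 0], [0, 6, 0, 0, 0, 0, 0], [0, 6, 0, 0, 0, 0, 0], [0, 6, 0, 0, 0, 0, 0], [0, 0, 0, 0, 0, 0, 0]]}}

```text
time_s: 32.97
tcp_pos: [0.4954, -0.0362, 0.0638]
ee_rot: [[1.0, -0.002, 0.004], [-0.002, -1.0, -0.002], [0.004, 0.002, -1.0]]
wrist_force: [0.6, 0.4, -0.6]
gripper_width: 0.007
gripper_force: 0.0
```

{"name": "drive_tool", "arguments": {"rows": [[0, 5, 0, 0, 0, 0, 0], [0, 5, 0, 0, 0, 0, 0], [0, 4, 0, 0, 0, 0, 0], [0, 0, 0, 0, 0, 0, 0]]}}

```text
time_s: 33.3
tcp_pos: [0.5086, -0.0362, 0.0636]
ee_rot: [[1.0, -0.002, 0.003], [-0.002, -1.0, -0.003], [0.003, 0.002, -1.0]]
wrist_force: [-1.4, -0.5, -0.5]
gripper_width: 0.002
gripper_force: 1.1
```

```bash
python3 w.py
```

```text
[ 0.5086 -0.0362  0.0636] [-1.4 -0.5 -0.5] 0.002 33.3
scene orange 42 [ 0.4958 -0.028   0.0435] [ 0.4911 -0.0484  0.0322] [ 0.505  -0.0204  0.0485] top85 0.0471 plane.049 [[0.4913, -0.0186]]
scene [(475, 47, 30.0), (479, 9, 31.0), (483, 10, 31.0), (487, 9, 31.0), (491, 26, 47.0), (495, 48, 55.0), (499, 16, 57.0), (503, 26, 55.0), (507, 20, 55.0), (511, 29, 54.0), (515, 14, 54.0), (519, 6, 43.0), (523, 5, 31.0), (527, 8, 32.0), (531, 7, 32.0), (535, 7, 31.0)]
top [(475, 30, 32.0), (479, 14, 32.0), (483, 8, 31.0)]
```

{"name": "drive_tool", "arguments": {"rows": [[0, -2, 0, 12, 0, 0, 0], [0, -16, 0, 6, 0, 0, 0], [0, -16, 0, 0, 0, 0, 0], [0, -2, 0, 0, 0, 0, 0], [0, 0, 0, -6, 0, 0, 0]]}}

```text
time_s: 33.82
tcp_pos: [0.473, -0.0359, 0.0768]
ee_rot: [[1.0, -0.001, 0.007], [-0.001, -1.0, -0.001], [0.007, 0.001, -1.0]]
wrist_force: [0.5, -0.9, 0.7]
gripper_width: 0.007
gripper_force: 0.0
```

{"name": "drive_tool", "arguments": {"rows": [[0, 0, 0, -8, 0, 0, 0], [0, 0, 0, -4, 0, 0, 0], [0, 6, 0, 0, 0, 0, 0], [0, 6, 0, 0, 0, 0, 0], [0, 0, 0, 0, 0, 0, 0]]}}

```text
time_s: 34.23
tcp_pos: [0.4854, -0.0362, 0.0633]
ee_rot: [[1.0, -0.002, 0.003], [-0.002, -1.0, -0.003], [0.003, 0.003, -1.0]]
wrist_force: [-1.1, -1.0, -0.1]
gripper_width: 0.006
gripper_force: 0.1
```

{"name": "drive_tool", "arguments": {"rows": [[0, 5, 0, 0, 0, 0, 0], [0, 1.5, 0, 0, 0, 0, 0], [0, 0, 0, 0, 0, 0, 0]]}}

```text
time_s: 34.48
tcp_pos: [0.4911, -0.0362, 0.0637]
ee_rot: [[1.0, -0.002, 0.004], [-0.002, -1.0, -0.002], [0.004, 0.002, -1.0]]
wrist_force: [-0.6, -1.0, -0.1]
gripper_width: 0.003
gripper_force: 0.1
```

```bash
python3 w.py
```

```text
[ 0.4911 -0.0362  0.0637] [-0.6 -1.  -0.1] 0.003 34.4833
scene orange 27 [ 0.5022 -0.025   0.042 ] [ 0.4992 -0.0324  0.0364] [ 0.5093 -0.0213  0.0507] top85 0.0487 plane.049 [[0.4981, -0.0146]]
scene [(475, 61, 32.0), (479, 46, 56.0), (483, 23, 55.0), (487, 22, 54.0), (491, 24, 55.0), (495, 31, 53.0), (499, 31, 50.0), (503, 6, 49.0), (507, 3, 37.0), (511, 4, 34.0), (515, 14, 33.0), (519, 20, 37.0), (523, 17, 39.0), (527, 2, 31.0), (531, 5, 32.0), (535, 7, 31.0)]
top []
```

{"name": "drive_tool", "arguments": {"rows": [[0, 1.5, 0, 0, 0, 0, 0], [0, 0.8, 0, 0, 0, 0, 0], [0, 0, 0, 0, 0, 0, 0], [0, -6, 0, 4, 0, 0, 0], [0, -15, 0, 20, 0, 0, 0]]}}

```text
time_s: 35.0
tcp_pos: [0.4714, -0.0363, 0.0858]
ee_rot: [[1.0, -0.002, -0.001], [-0.002, -1.0, -0.003], [-0.001, 0.003, -1.0]]
wrist_force: [-0.5, 0.3, 1.2]
gripper_width: 0.005
gripper_force: 0.0
```

{"name": "drive_tool", "arguments": {"rows": [[0, -20, 30, 20, 0, 0, 0], [0, 0, 40, 5, 0, 0, 0], [0, 0, 40, 0, 0, 0, 0], [0, 0, 30, 0, 0, 0, 0]]}}

```text
time_s: 35.33
tcp_pos: [0.4521, 0.1063, 0.1143]
ee_rot: [[1.0, -0.001, 0.007], [-0.001, -1.0, 0.0], [0.007, -0.0, -1.0]]
wrist_force: [-0.6, 0.1, -0.8]
gripper_width: 0.007
gripper_force: 0.0
```

```bash
cat >> w.py <<'E'
u0,v0=map(int,proj(c,(.505,-.036,.04)))
for v in range(v0-13,v0+13):
    print('%.4f %.4f'%(onplane(c,(u0,v),.049)[0],onplane(c,(u0,v),.036)[0]),' '.join('%3d/%2d'%(h[v,u,2],min(h[v,u,1]//10,99)) for u in range(u0-11,u0+12,2)))
E
python3 w.py; python3 t2.py 2>&1|head -3; date
```

```text
[0.4521 0.1063 0.1143] [-0.6  0.1 -0.8] 0.007 35.3333
scene [(475, 45, 30.0), (479, 24, 36.0), (483, 5, 36.0), (487, 9, 34.0), (491, 4, 32.0), (495, 6, 32.0), (531, 2, 31.0), (535, 3, 31.0)]
top orange 25 [ 0.5043 -0.0346  0.0498] [ 0.5025 -0.0472  0.0442] [ 0.506  -0.0221  0.0543] top85 0.053 plane.049 [[0.5042, -0.0351]]
top [(475, 30, 32.0), (479, 20, 37.0), (483, 20, 37.0), (487, 20, 34.0), (491, 13, 34.0), (495, 24, 34.0), (499, 25, 39.0), (503, 18, 53.0), (507, 11, 38.0), (511, 22, 36.0), (515, 22, 34.0), (519, 22, 36.0), (523, 22, 38.0), (527, 13, 39.0), (531, 20, 33.0), (535, 22, 32.0)]
0.5327 0.5349 140/ 1 111/ 1 108/ 1 109/ 1 108/ 1 108/ 1 107/ 1 109/ 1 109/ 1 133/ 1 113/ 1 170/ 1
0.5306 0.5328 145/ 1 113/ 1  52/ 1  39/ 1  40/ 1  42/ 2  41/ 1  40/ 2  42/ 1  53/ 1 114/ 1 133/ 1
0.5285 0.5306 118/ 1 114/ 1  52/ 1  45/ 1  48/ 1  48/ 2  48/ 2  49/ 1  51/ 2  44/ 2 116/ 2 133/ 1
0.5263 0.5285 119/ 1 113/ 1  52/ 2 116/ 1 121/ 1 121/ 1 122/ 1 122/ 1 126/ 1  46/ 2 116/ 1 134/ 1
0.5242 0.5263 118/ 1 114/ 1  52/ 2  95/ 2  98/ 2  97/ 1  97/ 1  97/ 2 100/ 1  44/ 2 116/ 2 136/ 1
0.5221 0
[... 1532 characters left out ...]
104/ 2  41/ 2 119/ 1 139/ 1
0.4884 0.4901 116/ 1 118/ 1  55/ 1 100/ 1 106/ 2 105/ 1 104/ 2 105/ 1 104/ 2  41/ 1 118/ 1 138/ 1
0.4863 0.4879 117/ 1 119/ 1  55/ 2 101/ 2 104/ 1 104/ 2 104/ 1 105/ 1 103/ 1  41/ 1 119/ 1 106/ 1
0.4842 0.4858 116/ 1 119/ 1  56/ 1 101/ 2 105/ 2 105/ 1 105/ 1 105/ 1 105/ 1  42/ 1 116/ 2 106/ 1
0.4821 0.4837 118/ 1 117/ 1  55/ 1  98/ 1 103/ 2 103/ 1 103/ 2 107/ 1 106/ 1  42/ 2 117/ 1 107/ 1
0.4800 0.4816 115/ 1 118/ 1  56/ 1  98/ 1  96/ 1  94/ 2  90/ 2  90/ 1  88/ 1  39/ 2 118/ 1 106/ 1
plane tilt deg x,y [-3.9 -1.5] z at .605 0.0642 35 x max 0.6073 y -0.0547 -0.0209
Traceback (most recent call last):
  File "t2.py", line 16, in <module>
Thu Dec  3 23:42:23 UTC 2026
```

{"name": "drive_tool", "arguments": {"rows": [[0, 2, -36, 0, 0, 0, 0], [0, 4, -36, 0, 0, 0, 0], [0, 6, -36, -6, 0, 0, 0], [0, 6, -34.3, -15, 0, 0, 0], [0, 6, 0, -15, 0, 0, 0]]}}

```text
time_s: 35.95
tcp_pos: [0.4748, -0.0438, 0.0766]
ee_rot: [[1.0, -0.01, 0.003], [-0.01, -1.0, -0.002], [0.003, 0.002, -1.0]]
wrist_force: [0.9, 1.1, -0.6]
gripper_width: 0.007
gripper_force: 0.0
```

{"name": "drive_tool", "arguments": {"rows": [[0, 0, 0, -14, 0, 0, 0], [0, 0, 0, -1, 0, 0, 0], [0, 6, 0, 0, 0, 0, 0], [0, 4, 0, 0, 0, 0, 0], [0, 0, 0, 0, 0, 0, 0]]}}

```text
time_s: 36.37
tcp_pos: [0.4877, -0.0382, 0.0628]
ee_rot: [[1.0, -0.001, 0.006], [-0.001, -1.0, -0.002], [0.006, 0.002, -1.0]]
wrist_force: [-0.3, 0.5, 0.3]
gripper_width: 0.006
gripper_force: 0.0
```

{"name": "drive_tool", "arguments": {"rows": [[0, 4, 0, 0, 0, 0, 0], [0, 2, 0, 0, 0, 0, 0], [0, 0.5, 0, 0, 0, 0, 0], [0, 0, 0, 0, 0, 0, 0]]}}

```text
time_s: 36.7
tcp_pos: [0.4926, -0.0382, 0.0619]
ee_rot: [[1.0, -0.001, 0.004], [-0.001, -1.0, -0.002], [0.004, 0.002, -1.0]]
wrist_force: [0.2, -0.4, -1.3]
gripper_width: 0.007
gripper_force: 0.0
```

{"name": "drive_tool", "arguments": {"rows": [[0, 1.5, 0, 0, 0, 0, 0], [0, 0.8, 0, 0, 0, 0, 0], [0, 0, 0, 0, 0, 0, 0], [0, 0, 0, 0, 0, 0, 0]]}}

```text
time_s: 37.03
tcp_pos: [0.4941, -0.0385, 0.0616]
ee_rot: [[1.0, -0.002, 0.002], [-0.002, -1.0, -0.002], [0.002, 0.002, -1.0]]
wrist_force: [-1.9, 1.3, 0.6]
gripper_width: 0.008
gripper_force: 0.8
```

{"name": "drive_tool", "arguments": {"rows": [[0, 0.7, 0, 0, 0, 0, 0], [0, 0, 0, 0, 0, 0, 0], [0, 0, 0, 0, 0, 0, 0], [0, -6, 0, 2, 0, 0, 0], [0, -15, 0, 20, 0, 0, 0]]}}

```text
time_s: 37.45
tcp_pos: [0.474, -0.0386, 0.0815]
ee_rot: [[1.0, -0.002, -0.001], [-0.002, -1.0, -0.003], [-0.001, 0.003, -1.0]]
wrist_force: [0.8, -0.8, 1.4]
gripper_width: 0.004
gripper_force: 0.0
```

{"name": "drive_tool", "arguments": {"rows": [[0, -20, 30, 20, 0, 0, 0], [0, 0, 40, 5, 0, 0, 0], [0, 0, 40, 0, 0, 0, 0], [0, 0, 30, 0, 0, 0, 0], [0, 0, 0, 0, 0, 0, 0]]}}

```text
time_s: 37.87
tcp_pos: [0.4559, 0.1062, 0.1099]
ee_rot: [[1.0, 0.004, 0.008], [0.004, -1.0, 0.001], [0.008, -0.0, -1.0]]
wrist_force: [-1.0, 0.0, 0.1]
gripper_width: -0.002
gripper_force: 0.0
```

```bash
python3 w.py | sed -n '1,4p;14,22p'; python3 o.py|sed -n 8,30p; python3 - <<'E'
from h import *
c=capture('top')
for l in ['timer','petri_dish','amber_bottle','marker','label_roll','pliers']:
    k=masks_of(l,c); 
    if k: print(l,round(k[0]['p'],2),np.round(np.median(cloud(c,k[0]['region']),0),3))
f=c['frame'];hsv=cv2.cvtColor(f,cv2.COLOR_RGB2HSV);Z=c['z_map']
r=((hsv[...,1]>150)&((hsv[...,0]<8)|(hsv[...,0]>172))).astype(np.uint8)
n,lab,st,ce=cv2.connectedComponentsWithStats(r)
for i in range(1,n):
    if st[i,4]>100 and ce[i,0]>400: print('red',st[i,4],ce[i].round(1),np.percentile(cloud(c,lab==i)[:,2],[10,50,90]).round(4))
E
```

```text
[0.4559 0.1062 0.1099] [-1.   0.   0.1] -0.002 37.8667
scene [(475, 43, 30.0), (479, 16, 38.0), (483, 16, 38.0), (487, 6, 35.0), (491, 6, 33.0), (495, 11, 34.0), (499, 4, 35.0)]
top orange 25 [ 0.5071 -0.0346  0.0483] [ 0.5053 -0.0472  0.0291] [ 0.5123 -0.0221  0.053 ] top85 0.0522 plane.049 [[0.5076, -0.0345]]
top [(475, 30, 31.0), (479, 20, 32.0), (483, 20, 40.0), (487, 20, 38.0), (491, 15, 34.0), (495, 22, 34.0), (499, 20, 37.0), (503, 27, 49.0), (507, 6, 50.0), (511, 22, 36.0), (515, 20, 33.0), (519, 23, 34.0), (523, 19, 35.0), (527, 23, 37.0), (531, 14, 33.0), (535, 22, 33.0)]
0.5136 0.5156 116/ 1 117/ 1  54/ 1  31/ 2  29/ 2  26/ 2  29/ 1  27/ 2  27/ 5  40/ 2 116/ 1 136/ 1
0.5115 0.5135 116/ 1 117/ 1  54/ 1  25/ 3  22/ 3  32/ 8  35/10  33/ 9  35/10  38/ 2 118/ 1 137/ 1
0.5094 0.5113 117/ 1 118/ 1  55/ 2  79/19  78/20 109/21 112/21 115/21 116/21  45/ 4 117/ 1 139/ 1
0.5073 0.5092 120/ 1 123/ 1  63/ 1 181/21 187/21 186/21 187/21 186/21 186/21  74/ 8 126/ 1 143/ 1
0.5052 0.5071 153/ 1 180/ 1 129/ 1 102/24 109/24  82/24  76/23  77/23  73/25 112/ 0 198/ 1 193/ 1
0.5031 0.5049 182/ 1 
[... 1526 characters left out ...]
58 69 61 62 44 44
0.5853  .          ##.......###         . 42 41 63 57 64 61 64 44 43
0.5831  .          ##.......###         . 46 45 67 55 60 51 62 43 44
0.5810  ..         ## ....   ##        .. 45 46 62 47 54 48 66 44 41
0.5789  .          ##        ##         . 45 42 60 43 47 46 64 41 46
0.5767  .          ##        ##         . 47 45 62 45 42 40 63 44 42
0.5746                                    42 45 45 43 37 43 60 47 44
timer 0.55 [0.42  0.146 0.016]
petri_dish 0.54 [ 0.484 -0.273  0.041]
marker 0.72 [ 0.418 -0.049  0.014]
label_roll 0.57 [ 0.684 -0.288  0.025]
pliers 0.68 [ 0.488 -0.293  0.041]
red 205 [443.8 290.7] [0.0383 0.0422 0.0466]
red 206 [465.  291.2] [0.0384 0.0427 0.0464]
```

{"name": "drive_tool", "arguments": {"rows": [[0, 10, -36, 0, 0, 0, 0], [0, 14, -36, 0, 0, 0, 0], [0, 16, -36, 0, 0, 0, 0], [0, 16, -34, 0, 0, 0, 0], [0, 12, 0, -5, 0, 0, 0]]}}

```text
time_s: 38.78
tcp_pos: [0.5233, -0.0454, 0.1042]
ee_rot: [[1.0, -0.008, 0.004], [-0.008, -1.0, -0.003], [0.004, 0.003, -1.0]]
wrist_force: [0.8, 1.0, -0.2]
gripper_width: 0.006
gripper_force: 0.0
```

{"name": "drive_tool", "arguments": {"rows": [[0, 0, 0, -15, 0, 0, 0], [0, 0, 0, -14, 0, 0, 0], [0, 0, 0, -9, 0, 0, 0], [0, 0, 0, 0, 0, 0, 0], [0, 0, 0, 0, 0, 0, 0]]}}

```text
time_s: 39.2
tcp_pos: [0.5221, -0.0406, 0.0654]
ee_rot: [[1.0, -0.001, 0.002], [-0.001, -1.0, -0.003], [0.002, 0.003, -1.0]]
wrist_force: [-0.2, 0.5, -0.5]
gripper_width: 0.003
gripper_force: 0.0
```

{"name": "drive_tool", "arguments": {"rows": [[0, -2, 0, -1.5, 0, 0, 0], [0, -1.5, 0, 0, 0, 0, 0], [0, 0, 0, 0, 0, 0, 0], [0, 0, 0, 0, 0, 0, 0]]}}

```text
time_s: 39.53
tcp_pos: [0.5192, -0.0402, 0.0649]
ee_rot: [[1.0, -0.001, 0.005], [-0.001, -1.0, -0.002], [0.005, 0.002, -1.0]]
wrist_force: [1.6, -0.1, 0.3]
gripper_width: 0.007
gripper_force: 0.5
```

{"name": "drive_tool", "arguments": {"rows": [[0, -0.8, 0, 0, 0, 0, 0], [0, 0, 0, 0, 0, 0, 0], [0, 0, 0, 0, 0, 0, 0]]}}

```text
time_s: 39.78
tcp_pos: [0.5186, -0.0403, 0.0646]
ee_rot: [[1.0, -0.001, 0.005], [-0.001, -1.0, -0.002], [0.005, 0.002, -1.0]]
wrist_force: [1.2, 1.0, 1.3]
gripper_width: 0.007
gripper_force: 0.8
```

{"name": "drive_tool", "arguments": {"rows": [[0, 4, 0, 2, 0, 0, 0], [0, 0, 0, 20, 0, 0, 0], [0, -5, 20, 25, 0, 0, 0], [0, -20, 35, 0, 0, 0, 0], [0, -20, 35, 0, 0, 0, 0]]}}

```text
time_s: 40.2
tcp_pos: [0.4773, 0.05, 0.1122]
ee_rot: [[1.0, -0.005, 0.005], [-0.005, -1.0, -0.001], [0.005, 0.001, -1.0]]
wrist_force: [0.3, 1.1, 0.4]
gripper_width: 0.005
gripper_force: 0.0
```

{"name": "drive_tool", "arguments": {"rows": [[0, -10, 30, 0, 0, 0, 0], [0, -10, 20, 0, 0, 0, 0], [0, 0, 0, 0, 0, 0, 0]]}}

```text
time_s: 40.45
tcp_pos: [0.4553, 0.1018, 0.1112]
ee_rot: [[1.0, 0.003, 0.002], [0.003, -1.0, -0.003], [0.002, 0.003, -1.0]]
wrist_force: [0.2, 0.4, -0.5]
gripper_width: 0.009
gripper_force: 0.0
```

```bash
python3 w.py | sed -n '1,3p;14,22p'
```

```text
[0.4553 0.1018 0.1112] [ 0.2  0.4 -0.5] 0.009 40.45
scene [(475, 40, 30.0), (479, 24, 35.0), (483, 6, 36.0), (487, 9, 34.0), (491, 8, 32.0), (495, 5, 33.0), (499, 2, 35.0), (531, 2, 31.0)]
top orange 25 [ 0.5037 -0.0346  0.0495] [ 0.5028 -0.0472  0.0454] [ 0.5054 -0.0221  0.0541] top85 0.0524 plane.049 [[0.5041, -0.0351]]
0.5136 0.5156 116/ 1 116/ 1  54/ 1  71/ 1  71/ 1  72/ 1  71/ 2  72/ 2  73/ 2  42/ 2 118/ 1 137/ 1
0.5115 0.5135 117/ 1 117/ 1  53/ 1  21/ 4  21/ 6  20/ 5  21/ 3  21/ 3  19/ 4  39/ 3 117/ 2 137/ 1
0.5094 0.5113 117/ 1 119/ 1  55/ 2  27/ 2  26/ 2  28/ 2  26/ 2  26/ 2  25/ 5  40/ 2 117/ 1 138/ 1
0.5073 0.5092 120/ 1 124/ 1  64/ 2  60/11  61/12  63/12  62/12  62/13  62/12  49/ 0 125/ 1 143/ 1
0.5052 0.5071 153/ 1 181/ 1 131/ 1 179/21 188/22 189/21 189/21 189/21 189/21 121/ 1 199/ 1 192/ 1
0.5031 0.5049 182/ 1 194/ 1 132/ 1 150/25 154/24 155/24 155/24 154/25 154/25 111/ 0 195/ 1 190/ 1
0.5010 0.5028 126/ 1 119/ 1  54/ 1  50/15  51/16  52/15  48/16  50/15  51/15  38/ 2 119/ 1 136/ 1
0.4989 0.5007 118/ 1 119/ 1  54/ 1  24/ 1  23/ 5  25/ 4  25/ 3  28/ 4  25/ 3  37/ 2 119/ 1 137/ 1
0.4968 0.4986 118/ 1 118/ 1  52/ 1  20/ 2  17/ 3  20/ 3  20/ 2  22/ 3  19/ 4  38/ 2 119/ 1 138/ 1
```

{"name": "drive_tool", "arguments": {"rows": [[0, 2, -36, 0, 0, 0, 0], [0, 4, -36, 0, 0, 0, 0], [0, 6, -36, -4, 0, 0, 0], [0, 6, -32, -15, 0, 0, 0], [0, 4, 0, -15, 0, 0, 0]]}}

```text
time_s: 40.97
tcp_pos: [0.4789, -0.0455, 0.0769]
ee_rot: [[1.0, -0.009, 0.003], [-0.009, -1.0, -0.002], [0.003, 0.002, -1.0]]
wrist_force: [-0.3, 0.2, 0.9]
gripper_width: 0.009
gripper_force: 0.0
```

{"name": "drive_tool", "arguments": {"rows": [[0, 0, 0, -13, 0, 0, 0], [0, 0, 0, 0, 0, 0, 0], [0, 6, 0, 0, 0, 0, 0], [0, 5, 0, 0, 0, 0, 0], [0, 0, 0, 0, 0, 0, 0]]}}

```text
time_s: 41.38
tcp_pos: [0.4919, -0.0403, 0.0651]
ee_rot: [[1.0, -0.001, 0.005], [-0.001, -1.0, -0.002], [0.005, 0.002, -1.0]]
wrist_force: [0.5, 0.1, -0.4]
gripper_width: 0.006
gripper_force: 0.0
```

{"name": "drive_tool", "arguments": {"rows": [[0, 2, 0, 0, 0, 0, 0], [0, 0, 0, 0, 0, 0, 0], [0, 0, 0, 0, 0, 0, 0]]}}

```text
time_s: 41.63
tcp_pos: [0.4923, -0.0402, 0.0646]
ee_rot: [[1.0, -0.001, 0.004], [-0.001, -1.0, -0.002], [0.004, 0.002, -1.0]]
wrist_force: [0.6, 0.2, 0.1]
gripper_width: 0.001
gripper_force: 0.0
```

```bash
ls -l --time-sort=yes --time-style=full-iso h.py pics/scene0.png | awk '{print $7,$9}'; date
```

```text
Thu Dec  3 23:44:39 UTC 2026ls: unrecognized option '--time-sort=yes'
Try 'ls --help' for more information.
```

{"name": "drive_tool", "arguments": {"rows": [[0, 1.2, 0, 0, 0, 0, 0], [0, 0, 0, 0, 0, 0, 0], [0, 0, 0, 0, 0, 0, 0]]}}

```text
time_s: 41.88
tcp_pos: [0.493, -0.0404, 0.0642]
ee_rot: [[1.0, -0.002, 0.003], [-0.002, -1.0, -0.002], [0.003, 0.002, -1.0]]
wrist_force: [-1.8, 0.4, 0.7]
gripper_width: 0.007
gripper_force: 0.4
```

```bash
stat -c '%y %n' h.py pics/scene0.png; python3 w.py | sed -n '1,3p'
```

```text
2026-12-03 23:15:51.833455234 +0000 h.py
2026-12-03 23:15:57.785455176 +0000 pics/scene0.png
[ 0.493  -0.0404  0.0642] [-1.8  0.4  0.7] 0.007 41.8833
scene orange 35 [ 0.5039 -0.0267  0.042 ] [ 0.5016 -0.0519  0.0299] [ 0.5192 -0.021   0.0509] top85 0.0488 plane.049 [[0.4994, -0.0167]]
scene [(475, 49, 30.0), (479, 49, 55.0), (483, 22, 54.0), (487, 19, 54.0), (491, 18, 56.0), (495, 30, 54.0), (499, 31, 52.0), (503, 20, 48.0), (511, 3, 34.0), (515, 10, 33.0), (519, 18, 35.0), (523, 18, 38.0), (527, 3, 38.0), (531, 6, 31.0), (535, 6, 31.0)]
```

{"name": "drive_tool", "arguments": {"rows": [[0, 1, 0, 0, 0, 0, 0], [0, 0, 0, 0, 0, 0, 0], [0, 0, 0, 0, 0, 0, 0]]}}

```text
time_s: 42.23
tcp_pos: [0.494, -0.0406, 0.0641]
ee_rot: [[1.0, -0.002, 0.002], [-0.002, -1.0, -0.002], [0.002, 0.002, -1.0]]
wrist_force: [-1.9, 0.2, 0.8]
gripper_width: 0.004
gripper_force: 0.7
```

{"name": "drive_tool", "arguments": {"rows": [[0, -6, 0, 1, 0, 0, 0], [0, -15, 0, 20, 0, 0, 0], [0, -15, 30, 20, 0, 0, 0], [0, 0, 40, 5, 0, 0, 0], [0, 0, 40, 0, 0, 0, 0]]}}

```text
time_s: 42.65
tcp_pos: [0.4585, 0.0704, 0.1123]
ee_rot: [[1.0, -0.004, 0.008], [-0.004, -1.0, -0.0], [0.008, 0.0, -1.0]]
wrist_force: [1.3, 0.5, 0.7]
gripper_width: 0.006
gripper_force: 0.0
```

{"name": "drive_tool", "arguments": {"rows": [[0, 0, 30, 0, 0, 0, 0], [0, 0, 0, 0, 0, 0, 0]]}}

```text
time_s: 42.82
tcp_pos: [0.4595, 0.104, 0.1112]
ee_rot: [[1.0, 0.004, 0.008], [0.004, -1.0, 0.0], [0.008, -0.0, -1.0]]
wrist_force: [-0.1, -0.1, -0.4]
gripper_width: 0.008
gripper_force: 0.0
```

```bash
python3 w.py | sed -n '1,3p;14,22p'
```

```text
[0.4595 0.104  0.1112] [-0.1 -0.1 -0.4] 0.008 42.8167
scene orange 2 [ 0.503  -0.0392  0.0388] [ 0.5028 -0.0398  0.0373] [ 0.5033 -0.0385  0.0402] top85 0.04 plane.049 [[0.4956, -0.0215]]
scene [(475, 47, 30.0), (479, 21, 36.0), (483, 9, 37.0), (487, 8, 34.0), (491, 7, 33.0), (495, 16, 34.0), (499, 9, 36.0), (503, 11, 47.0)]
0.5157 0.5178 118/ 1 117/ 1  54/ 2  90/ 1  96/ 1  94/ 1  94/ 1  95/ 1  97/ 1  43/ 1 116/ 1 136/ 1
0.5136 0.5156 117/ 1 117/ 1  53/ 1  41/ 3  41/ 2  42/ 2  41/ 2  41/ 2  39/ 1  39/ 2 116/ 1 137/ 1
0.5115 0.5135 116/ 1 117/ 1  54/ 2  22/ 2  21/ 4  21/ 2  20/ 3  20/ 3  19/ 4  40/ 2 117/ 2 137/ 1
0.5094 0.5113 116/ 1 117/ 1  56/ 2  46/11  48/12  48/12  49/12  49/12  48/11  38/ 0 117/ 1 138/ 1
0.5073 0.5092 120/ 1 124/ 1  64/ 1 144/21 153/22 154/21 154/21 154/21 153/21  64/ 6 126/ 1 143/ 1
0.5052 0.5071 154/ 1 180/ 1 131/ 1 177/22 186/23 186/22 186/23 185/23 186/23 119/ 1 199/ 1 192/ 1
0.5031 0.5049 182/ 1 194/ 1 132/ 1  80/22  82/24  82/23  82/23  81/23  80/24 109/ 1 195/ 1 190/ 1
0.5010 0.5028 126/ 1 118/ 1  54/ 1  29/ 3  27/ 2  31/ 3  33/ 2  33/ 3  33/ 3  38/ 2 119/ 1 136/ 1
0.4989 0.5007 117/ 1 119/ 1  54/ 2  25/ 4  23/ 6  26/ 2  26/ 2  28/ 2  28/ 3  38/ 2 119/ 1 137/ 1
```

```bash
python3 -c "
from station import *
print(finish_job())"
```

```text
the job is handed in; nothing more can be done
None
```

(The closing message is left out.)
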